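# Tighten a test manifold's plug with a click wrench

## Robot

A 7-joint arm with a two-finger parallel gripper is mounted at the origin on the work surface. World frame = base frame: x ahead of the robot, y to its left, z up, the work surface at z = 0. Lengths are in m, angles in rad, forces in N, time in s.
With the tool pointing down it reaches from about 0.425 to 0.825 m from the base axis. Payload 3.6 kg.
Tool frame: the origin (TCP) lies at the very end of the fingers, on their centre line; the grasp point (between the pads) lies env.grasp_offset behind it (env.grasp_offset is the distance from the TCP to the grasp point, in m); z points along the fingers, x is the direction in which the jaws open and shut, and the axes are right-handed (so a half turn about z gives the same grasp; the last joint's range is limited). The gripper opens to 85 mm and grips with 20 to 120 N. Pads are 22 mm wide; open, the fingers measure 114 mm over their backs; the gripper's body (76 mm by 85 mm) begins 54 mm behind the grasp point. The pads swing forward as they close: fully open they stand 13 mm farther back than shut.
Start: joints at [-1.252, 0.615, -0.013, 1.423, 0.008, 1.103, -0.04], TCP at [0.22, 0.612, 0.231] pointing down, gripper open.
Joint ranges: [-3.12, 3.12], [-0.3, 2.06], [-1.34, 1.32], [0.26, 2.42], [-1.36, 4.5], [0.01, 1.98], [-2.84, 2.84]. Speed limits (rad/s): [2.79, 2.79, 3.14, 3.14, 3.14, 3.14, 3.14].

## Interface

Orientations are given as a unit quaternion [w, x, y, z].
In Python, from rig import env gives the robot as it stands.
- The arm moves only by the tool move_arm, never from a script. Its argument "moves" is a list of rows, each an object of numbers: "x", "y", "z": the shift along the tool's x, y, z in mm; "spin": the turn about the tool's z in degrees; "jaw": the opening, from 0 (shut) to 1 (fully open). In form: [{"x": .., "y": .., "z": .., "spin": .., "jaw": ..}, ...]. A call has 1 to 20 rows; each row shifts and turns the commanded pose from where the row before left it, along the tool's axes as they then stand; what a row does not reach is not made up. A row lasts 1/12 s, in which the tool goes at most 41.7 mm and 7.16 degrees, less where a joint would pass 70% of its speed; a pose out of reach is approached as far as the arm can. A call with a gripper value outside its range is refused whole. The fingers move at their own pace and stop on an object; "grip_force" is the grip in N (left out, the last holds). Time passes only in rows, so rows that do not move let the fingers close. It gives the time, the measured TCP pose, the force and the opening at its end, in the units of the state.
- env.read_state(): the state, without advancing time (a new reading comes with each control period).
- env.grab_frame(name): name is "scene" or "side" or "wrist"; returns (picture, depth): 400x640x3 uint8, red, green, blue; 400x640 float32, m along the optical axis (not along the pixel's ray), 0 where there is no reading.
- env.camera_params(name): a dict with "mtx" (3x3 intrinsics, pixels), "world_to_cam" (4x4, takes a point from world to camera coordinates). Camera axes: x right, y down, z forward; pixel columns grow to the right and rows downward; lengths in m; the calibration is good to about 2 mm. A picture is of the moment at which its call begins: read the wrist's pose just before it. camera_params takes no time and is no camera call; for the wrist camera it gives the pose at the moment of the call.
- env.close_job(): hands the job in, once; it reports no verdict.
The state is a dict: "time_s": time; "joints": joint angles; "joint_vel": joint speeds; "tau": joint torques, N m; "eef_pos": TCP position; "orientation": TCP orientation; "wrist_force": force on the tool from outside, world axes, zero at the start; "torque": the same for the moment, N m; "grip_width": finger opening in m.
Only numpy, scipy, OpenCV 4.12 (cv2) and the standard library are available. Lean on these libraries where they do the work, as an engineer would, in place of code of your own. Each camera call takes 0.05 s, during which the arm holds its last target.

## Task

The brass square-head plug in the top of the pressure-test manifold is only nipped up: lift the click torque wrench out of its tray and set its socket fully down over the plug's square head. Then let go, take the wrench again by its black hand grip and pull it clockwise (seen from above) until it breaks over with a click; stop at once, since pulling on past the click over-tightens the plug. Lift the wrench off the plug without turning it back, lay it in its tray as it was found, and leave the other things on the counter where they are.

Things in the scene. Friction and masses are not known exactly. Their poses are not given: they have to be found in the camera images.
- manifold: Pressure-test manifold, fixed: aluminium block 75 x 170 mm on a base plate 130 x 215 mm, its top 70 mm above the counter. Origin on the counter under the plug's axis. Along +y stand a brass-wheeled valve (98 mm from the plug, 117 mm tall), beside it at +x a gauge (125 mm tall), and a yellow regulator (203 mm, 102 mm tall). The -y side is free: lay the wrench's handle out that way.
- plug_head (a point): Centre of the top of the plug's square head; turns with the plug. Brass plug: a round flange 40 mm across (its upper face 24 mm below this point) with an upright square head 20 x 20 mm, 24 mm tall, its top 3 mm chamfered. z up along the axis, x and y square to the head's faces (its turn matters only modulo 90 degrees).
- plug (a joint): Turn of the plug, rad, growing clockwise (tightening) seen from above; starts at 0 to 0.18. It takes 0.9 N m plus 1.5 N m per rad to turn and stays where it is left. When the wrench clicks it stands near 0.35.
- socket (a point): Centre of the mouth (underside) of the wrench's steel socket; z up, x towards the hand grip. 36 mm across outside; square hole 21.7 mm wide, 27 mm deep, sides along x and y. Fully down on the plug the mouth rests on the flange, 24 mm below the top of the square head; let go there, the handle sags by up to 0.15 rad, as the socket has play.
- head (a point): Centre of the wrench's flat-sided steel head, 45 mm straight above the socket's mouth, same axes: 28 mm wide (y), 18 mm tall, from x -16 to +22 mm. The wrench weighs about 0.37 kg and balances some 35 mm from here towards the grip: squeezed firmly (80 N or more) it stays level. In the tray only the head leaves room for fingers (36 mm each side, down to the slab).
- grip (a point): Centre of the wrench's black ribbed hand grip, lying, 108 mm long, swelling to 27 mm across at this point; x along it, away from the head. With the handle straight it lies 195 mm along +x from the socket's axis, 45 mm above the mouth.
- handle (a joint): Break-over of the wrench's handle on its head, rad, about an upright pin 30 mm from the socket's axis: 0 when straight. At about 1.4 N m at the plug (7 N at mid grip) it clicks: the handle gives way clockwise, the pull falls to about half while it swings to a stop at 0.16; pulled further it turns the plug directly. Let go, it springs back. A loose hold on the grip feels it best: clamped hard, the fingers' own twist hides it.
- tray: Grey fitted tool tray, fixed. Origin on the counter under the stowed wrench's socket, +x along the handle's channel. Slab 8 mm thick, 100 mm wide, x -55 to 270 mm; walls from x 55 mm on, 60 mm tall, form a channel 38 mm wide. Stowed, the wrench has the tray's axes: mouth on the slab at x = y = 0 (8 mm up), handle 53 mm up, on the blue rest in the channel.
- cap: Green rubber sealing cap, 38 mm across, 26 mm tall; origin under its centre. Leave alone.
- spare_plug: Loose spare brass plug like the one in the manifold, standing on the counter, 31 mm tall; origin under its centre. Leave alone.
- brass_wheel: Loose brass hand wheel, 80 mm across, 20 mm tall; origin under its centre. Leave alone.
- regulator: Loose yellow round regulator, 84 mm across, 80 mm tall; origin under its centre. Leave alone.
- manometer: Grey hand-held manometer lying flat, 125 x 70 x 26 mm; origin under its centre. Leave alone.
- leak_fluid: White closed bottle with a blue cap, 56 mm across, 150 mm tall; origin under its centre. Leave alone.

How it is judged:
On the way, in this order (a step that is already met when the one before it is completed fails the run):
1. the wrench's socket is fully down over the plug's square head (horizontal distance between socket and plug_head below 0.006 m and z of socket in the frame of plug_head between -0.034 and -0.018 m), for 0.2 s.
2. pulled at its hand grip, the wrench clicks on the plug (handle broken over by more than 0.08 rad) (all of step 1 and value of joint handle above 0.08 rad and value of joint plug above 0.265 rad and distance between the grasp point and grip below 0.075 m), for 0.05 s.
At the end, for the whole second after the job is handed in: The plug is left at the torque of the click, neither turned on nor turned back (its joint between 0.265 and 0.455 rad). The wrench lies in its tray with its handle straight: socket within 12 mm of its place and standing on the slab, the grip down in the channel within 12 mm of the middle line (value of joint plug between 0.265 and 0.455 rad and horizontal distance between socket and tray below 0.012 m and z of socket in the frame of tray between 0 and 0.015 m and y of grip in the frame of tray between -0.012 and 0.012 m and x of grip in the frame of tray between 0.17 and 0.22 m and z of grip in the frame of tray between 0.044 and 0.062 m and value of joint handle below 0.03 rad); the robot touches nothing.
It fails at once if the plug is over-tightened: turned beyond 0.455 rad (value of joint plug above 0.455 rad).
It fails at once if one of the other things on the counter is moved by more than 30 mm (distance of any of cap, spare_plug, brass_wheel, regulator, manometer, leak_fluid from where it was at the start of the episode above 0.03 m).
It also fails if it takes over 61 s, if anything falls off the work surface, if the arm or the gripper's body presses on something with over 40 N, if the wrist force passes 120 N, or if a joint passes its speed limit or range.

## Working session

There is one attempt and no reset: what is moved stays moved. The work goes in short steps, Python scripts to look and compute and a tool call to move; the robot and the scene stay as the last step left them, time stands still between calls to the robot, and variables do not carry over. Pictures are saved under pics/ and viewed, and the job is handed in when it is done.

Besides the shell and the picture viewer there is one more tool, called after "Call:" as name(argument=value, ...) on one line, values as JSON. move_arm: Moves the arm, as the interface text tells. Its arguments: {"type":"object","properties":{"moves":{"type":"array","items":{"type":"object","properties":{"x":{"type":"number"},"y":{"type":"number"},"z":{"type":"number"},"spin":{"type":"number"},"jaw":{"type":"number"}}}},"grip_force":{"type":"number"}},"required":["moves"]}

```bash
ls; mkdir -p pics; python3 - <<'E'
from rig import env
import cv2, numpy as np
s=env.read_state()
for k,v in s.items(): print(k,np.round(v,4))
print(env.grasp_offset)
for n in ["scene","side","wrist"]:
    p=env.camera_params(n); print(n,np.round(p['mtx'],1).tolist(),np.round(p['world_to_cam'],3).tolist())
    im,d=env.grab_frame(n); cv2.imwrite(f'pics/{n}0.png',im[:,:,::-1]); np.savez(f'{n}0.npz',im=im,d=d,K=p['mtx'],T=p['world_to_cam'])
E
```

```text
pics
time_s 0.0
joints [-1.2515  0.6159 -0.0126  1.4249  0.0081  1.1034 -0.0404]
joint_vel [ 0.001   0.0008  0.001   0.      0.0002 -0.001  -0.0024]
tau [-2.0000e-04 -4.6922e+01  2.5970e-01 -1.7103e+01  1.0000e-02  9.8000e-03
  0.0000e+00]
eef_pos [0.2201 0.6108 0.2301]
orientation [ 8.000e-04  8.182e-01  5.750e-01 -1.100e-03]
wrist_force [ 0.6139 -0.2617  0.469 ]
torque [-0.0162 -0.0342 -0.0102]
grip_width 0.0852
0.0187
scene [[414.9, 0.0, 321.2], [0.0, 414.9, 194.1], [0.0, 0.0, 1.0]] [[-0.066, 0.998, -0.008, 0.038], [0.849, 0.052, -0.526, -0.463], [-0.525, -0.041, -0.85, 1.643], [0.0, 0.0, 0.0, 1.0]]
side [[395.6, 0.0, 319.5], [0.0, 395.6, 197.3], [0.0, 0.0, 1.0]] [[0.997, -0.078, -0.023, -0.57], [-0.065, -0.6, -0.798, 0.142], [0.048, 0.797, -0.603, 1.065], [0.0, 0.0, 0.0, 1.0]]
wrist [[290.5, 0.0, 322.8], [0.0, 290.5, 200.4], [0.0, 0.0, 1.0]] [[0.339, 0.941, -0.001, -0.649], [0.898, -0.323, 0.299, -0.04], [0.281, -0.103, -0.954, 0.379], [0.0, 0.0, 0.0, 1.0]]
```

View pics/scene0.png

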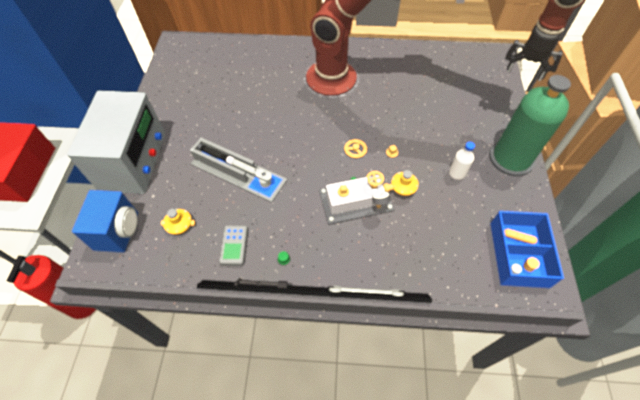

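View pics/side0.png

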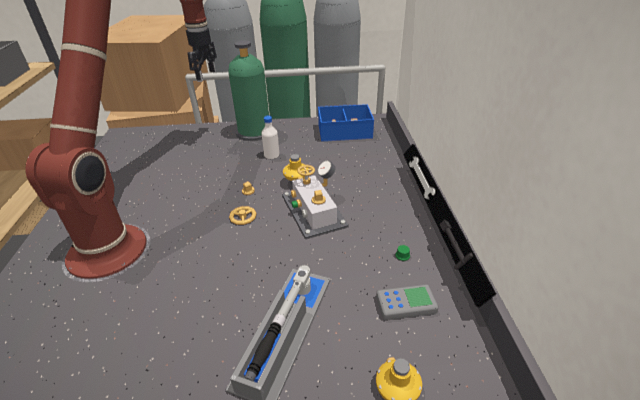

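View pics/wrist0.png

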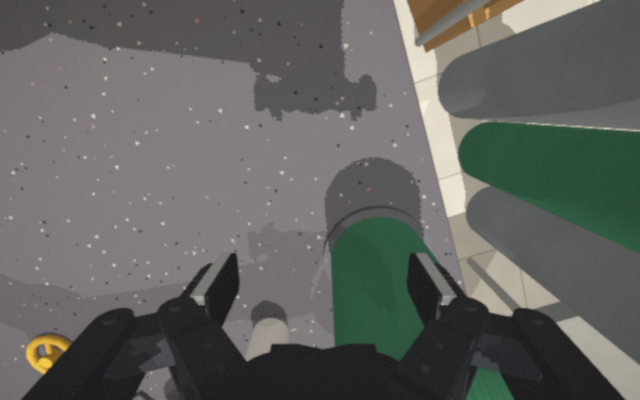

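The scene view shows the tray with the wrench at about (237,168), its head at (265,175), and the manifold with the plug at (343,188). The side view shows the wrench head at (303,272) and the plug at (318,197). I'll enlarge both and measure.

```bash
cat > h.py <<'E'
import numpy as np, cv2
def load(n,k): 
    z=np.load(f'{n}{k}.npz'); return z['im'],z['d'],z['K'],z['T']
def world(d,K,T):
    v,u=np.mgrid[:d.shape[0],:d.shape[1]]
    c=np.stack([(u-K[0,2])/K[0,0]*d,(v-K[1,2])/K[1,1]*d,d],-1)
    Ti=np.linalg.inv(T); return c@Ti[:3,:3].T+Ti[:3,3]
def ray(u,v,z,K,T):
    Ti=np.linalg.inv(T); r=Ti[:3,:3]@np.array([(u-K[0,2])/K[0,0],(v-K[1,2])/K[1,1],1]); o=Ti[:3,3]
    return o+r*(z-o[2])/r[2]
def proj(p,K,T):
    c=T[:3,:3]@np.asarray(p)+T[:3,3]; return (K@(c/c[2]))[:2]
def grab(n,k):
    from rig import env
    p=env.camera_params(n); im,d=env.grab_frame(n)
    np.savez(f'{n}{k}.npz',im=im,d=d,K=p['mtx'],T=p['world_to_cam']); return im,d,p['mtx'],p['world_to_cam']
def crop(im,x0,x1,y0,y1,f,name):
    c=cv2.resize(im[y0:y1,x0:x1],None,fx=f,fy=f,interpolation=cv2.INTER_CUBIC); cv2.imwrite(name,np.ascontiguousarray(c[:,:,::-1]))
E
python3 - <<'E'
from h import *
a=load('scene',0);b=load('side',0)
crop(a[0],180,300,130,205,6,'pics/s_tray.png');crop(b[0],225,335,260,400,4,'pics/d_tray.png')
crop(a[0],310,430,130,225,6,'pics/s_man.png');crop(b[0],270,360,150,240,6,'pics/d_man.png')
for n,x in(('scene',a),('side',b)):
    W=world(*x[1:]); print(n)
    for (u,v) in ([(265,175),(262,170),(343,188),(250,200),(238,162),(275,187)] if n=='scene' else [(303,272),(318,197),(262,350),(310,295),(360,180)]): print(u,v,np.round(W[v,u],3))
E
```

```text
scene
265 175 [ 0.525 -0.182  0.065]
262 170 [ 0.504 -0.195  0.061]
343 188 [0.581 0.067 0.1  ]
250 200 [ 0.58  -0.232 -0.003]
238 162 [ 0.478 -0.278  0.062]
275 187 [ 0.535 -0.154  0.013]
side
303 272 [ 0.521 -0.19   0.065]
318 197 [0.574 0.054 0.091]
262 350 [ 0.435 -0.379  0.067]
310 295 [ 0.533 -0.212  0.009]
360 180 [ 0.725  0.253 -0.001]
```

View pics/s_tray.png

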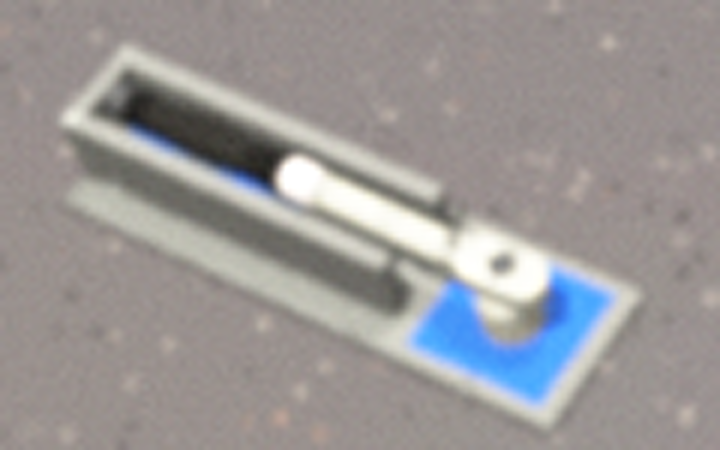

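View pics/d_tray.png

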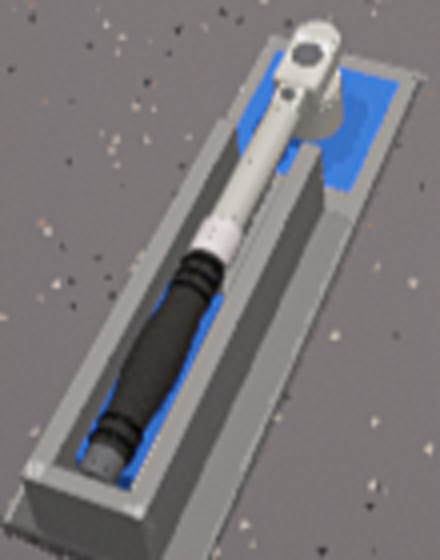

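View pics/s_man.png

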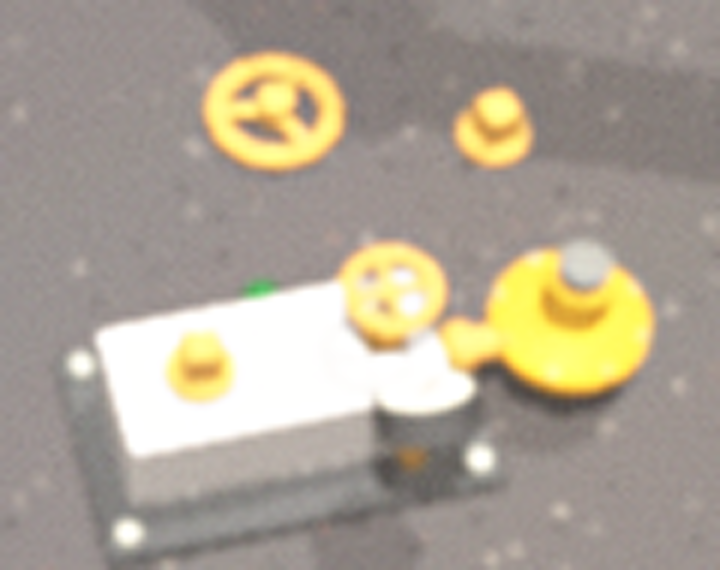

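View pics/d_man.png

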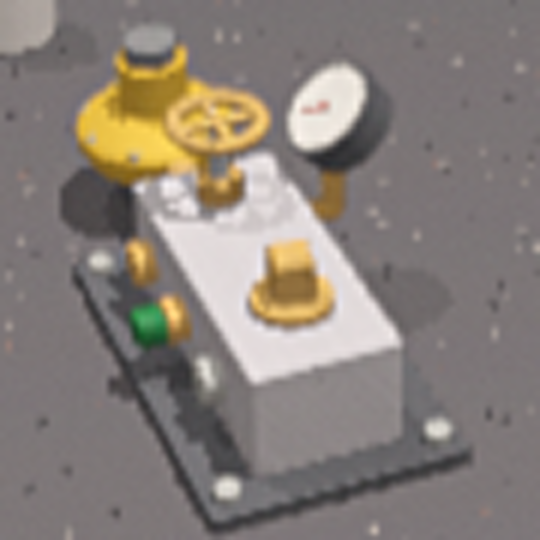

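```bash
cat >> h.py <<'E'
from scipy.spatial.transform import Rotation as Ro
def tool():
    from rig import env
    s=env.read_state(); q=s['orientation']; return np.array(s['eef_pos']),Ro.from_quat([q[1],q[2],q[3],q[0]]),s
def plan(p,jaw_deg):
    """total spin (deg) and shifts in tool axes before / after spin to bring TCP to p, tool x to world angle jaw_deg"""
    pos,R,s=tool(); M=R.as_matrix(); a=np.degrees(np.arctan2(M[1,0],M[0,0]))
    sp=-((jaw_deg-a+90)%180-90); d=np.asarray(p)-pos
    M2=M@Ro.from_euler('z',sp,degrees=True).as_matrix()
    print('pos',np.round(pos*1e3,1),'jaw ang',round(a,2),'tilt',np.round(M[:,2],4),'spin',round(sp,2))
    print('shift mm, tool axes now',np.round(M.T@d*1e3,1),' after spin',np.round(M2.T@d*1e3,1))
E
python3 - <<'E'
from h import *
im,d,K,T=load('scene',0)
f=lambda x,y,x0,y0:(x0+(x+.5)/6-.5,y0+(y+.5)/6-.5)
for nm,(x,y),z in [('slabA',(640,292),.008),('slabB',(548,425),.008),('slabC',(70,200),.008),('headtop',(502,262),.062)]:
    print(nm,np.round(ray(*f(x,y,180,130),z,K,T),4))
for nm,(x,y),z in [('plugtop',(203,350),.101),('blkA',(97,330),.07),('blkB',(130,453),.07),('blkC',(340,283),.07),('blkD',(375,410),.07)]:
    print(nm,np.round(ray(*f(x,y,310,130),z,K,T),4))
im,d,K,T=load('side',0)
print('side headtop',ray(225+307/4,260+54/4,.062,K,T))
print('side plug',ray(270+291/6,150+257/6,.101,K,T))
for nm,(x,y) in [('blkA',(253,383)),('blkB',(402,343)),('blkC',(133,190)),('blkD',(275,155))]:
    print(nm,np.round(ray(270+x/6,150+y/6,.07,K,T),4))
pos,R,s=tool()
im,d,K,T=load('wrist',0); Ti=np.linalg.inv(T)
print('cam in tool',R.as_matrix().T@(Ti[:3,3]-pos),'\n',R.as_matrix().T@Ti[:3,:3])
plan([.47,.06,.25],-5)
E
```

```text
slabA [ 0.4954 -0.1219  0.008 ]
slabB [ 0.584  -0.1618  0.008 ]
slabC [ 0.4523 -0.4531  0.008 ]
headtop [ 0.5166 -0.1893  0.062 ]
plugtop [0.5817 0.0681 0.101 ]
blkA [0.5528 0.0131 0.07  ]
blkB [0.6256 0.0342 0.07  ]
blkC [0.5157 0.1387 0.07  ]
blkD [0.5927 0.1572 0.07  ]
side headtop [ 0.51773623 -0.19180511  0.062     ]
side plug [0.57599969 0.05945557 0.101     ]
blkA [0.5544 0.009  0.07  ]
blkB [0.6236 0.0304 0.07  ]
blkC [0.5045 0.1659 0.07  ]
blkD [0.5769 0.189  0.07  ]
cam in tool [ 0.0002014  -0.07510036 -0.14262999] 
 [[ 9.99999744e-01 -3.90204730e-04  5.99320047e-04]
 [ 1.92886895e-04  9.54135552e-01  2.99374866e-01]
 [-6.88650053e-04 -2.99374674e-01  9.54135384e-01]]
pos [220.1 611.  230.4] jaw ang 70.19 tilt [-7.0e-04 -1.9e-03 -1.0e+00] spin 75.19
shift mm, tool axes now [-433.7  421.8  -18.7]  after spin [297.  527.1 -18.7]
```

```bash
python3 - <<'E'
from h import *
for n in('scene','side'):
    im,d,K,T=load(n,0); W=world(d,K,T)
    hsv=cv2.cvtColor(im,cv2.COLOR_RGB2HSV)
    m=(hsv[...,0]>60)&(hsv[...,0]<90)&(hsv[...,1]>90)&(hsv[...,2]>30)&(W[...,2]>.03)&(W[...,0]<1)&(W[...,0]>0)&(W[...,1]<.85)
    for lo in(.05,.1,.2,.3):
        k=m&(W[...,2]>lo)&(W[...,2]<lo+.1); print(n,lo,k.sum(),W[k].min(0).round(3) if k.any() else'',W[k].max(0).round(3) if k.any() else'')
im,d,K,T=load('scene',0);W=world(d,K,T);print('bottle',W[158,462],'tank neck',W[85,558])
E
```

```text
scene 0.05 950 [ 0.344 -0.58   0.05 ] [0.459 0.675 0.15 ]
scene 0.1 1166 [ 0.344 -0.58   0.1  ] [0.461 0.675 0.2  ]
scene 0.2 1630 [0.315 0.574 0.2  ] [0.429 0.688 0.3  ]
scene 0.3 108 [0.336 0.608 0.3  ] [0.398 0.669 0.306]
side 0.05 685 [0.299 0.566 0.05 ] [0.42  0.622 0.15 ]
side 0.1 762 [0.299 0.564 0.1  ] [0.42  0.625 0.2  ]
side 0.2 957 [0.299 0.563 0.2  ] [0.422 0.641 0.3  ]
side 0.3 31 [0.331 0.605 0.3  ] [0.383 0.645 0.303]
bottle [0.45050887 0.43436274 0.10506665] tank neck [0.37531117 0.6316355  0.34947125]
```

Call:
move_arm(moves=[{"x": -31,"y": 11},{"x": -31,"y": 11},{"x": -31,"y": 11},{"x": -31,"y": 11},{"x": -31,"y": 11},{"x": -31,"y": 11}])

```text
validation failed for argument at $.mo...
```

```bash
python3 - <<'E'
from h import *
plan([.578,.064,.2],17)
E
```

```text
pos [220.1 611.  230.4] jaw ang 70.19 tilt [-7.0e-04 -1.9e-03 -1.0e+00] spin 53.19
shift mm, tool axes now [-393.3  522.1   31.2]  after spin [182.4 627.7  31.2]
```

Call:
move_arm(moves=[{"x": -31,"y": 11,"z": 0,"spin": 0,"jaw": 1},{"x": -31,"y": 11,"z": 0,"spin": 0,"jaw": 1},{"x": -31,"y": 11,"z": 0,"spin": 0,"jaw": 1},{"x": -31,"y": 11,"z": 0,"spin": 0,"jaw": 1},{"x": -31,"y": 11,"z": 0,"spin": 0,"jaw": 1},{"x": -31,"y": 11,"z": 0,"spin": 0,"jaw": 1}])

```text
time_s: 0.65
eef_pos: [0.2191, 0.4123, 0.2311]
orientation: [0.0, 0.818, 0.575, -0.0]
wrist_force: [1.1, 0.9, -0.4]
grip_width: 0.0854
```

```bash
python3 - <<'E'
from h import *
plan([.578,.064,.2],17)
E
```

```text
pos [219.1 412.3 231.1] jaw ang 70.2 tilt [-2.e-04 -5.e-04 -1.e+00] spin 53.2
shift mm, tool axes now [-206.1  455.7   31.2]  after spin [241.4 438.   31.2]
```

Call:
move_arm(moves=[{"x": -17,"y": 38,"z": 3,"spin": 0,"jaw": 1},{"x": -17,"y": 38,"z": 3,"spin": 0,"jaw": 1},{"x": -17,"y": 38,"z": 3,"spin": 0,"jaw": 1},{"x": -17,"y": 38,"z": 3,"spin": 0,"jaw": 1},{"x": -17,"y": 38,"z": 3,"spin": 0,"jaw": 1},{"x": -17,"y": 38,"z": 3,"spin": 0,"jaw": 1},{"x": -17,"y": 38,"z": 3,"spin": 0,"jaw": 1},{"x": -17,"y": 38,"z": 3,"spin": 0,"jaw": 1},{"x": -17,"y": 38,"z": 3,"spin": 0,"jaw": 1},{"x": -17,"y": 38,"z": 3,"spin": 0,"jaw": 1},{"x": -17,"y": 38,"z": 3,"spin": 0,"jaw": 1},{"x": -17,"y": 38,"z": 0,"spin": 0,"jaw": 1},{"x": 0,"y": 0,"z": 0,"spin": 7,"jaw": 1},{"x": 0,"y": 0,"z": 0,"spin": 7,"jaw": 1},{"x": 0,"y": 0,"z": 0,"spin": 7,"jaw": 1},{"x": 0,"y": 0,"z": 0,"spin": 7,"jaw": 1},{"x": 0,"y": 0,"z": 0,"spin": 7,"jaw": 1},{"x": 0,"y": 0,"z": 0,"spin": 7,"jaw": 1},{"x": 0,"y": 0,"z": 0,"spin": 7,"jaw": 1},{"x": 0,"y": 0,"z": 0,"spin": 4,"jaw": 1}])

```text
time_s: 2.32
eef_pos: [0.5784, 0.0684, 0.198]
orientation: [0.0, 0.989, 0.147, -0.0]
wrist_force: [-0.3, -0.2, 0.1]
grip_width: 0.0858
```

```bash
python3 - <<'E'
from h import *
plan([.578,.064,.2],17)
im,d,K,T=grab('wrist',1); cv2.imwrite('pics/w1.png',im[:,:,::-1].copy())
print(proj([.578,.064,.101],K,T))
u,v=map(int,proj([.578,.064,.101],K,T))
x0,y0=u-60,max(0,v-50); print(x0,y0)
crop(im,x0,x0+120,y0,y0+100,6,'pics/w1c.png')
E
```

```text
pos [578.4  68.4 198. ] jaw ang 16.91 tilt [-9.e-04 -2.e-04 -1.e+00] spin -0.09
shift mm, tool axes now [-1.6  4.1 -2. ]  after spin [-1.6  4.1 -2. ]
[319.32192347 205.91996695]
259 155
```

View pics/w1.png

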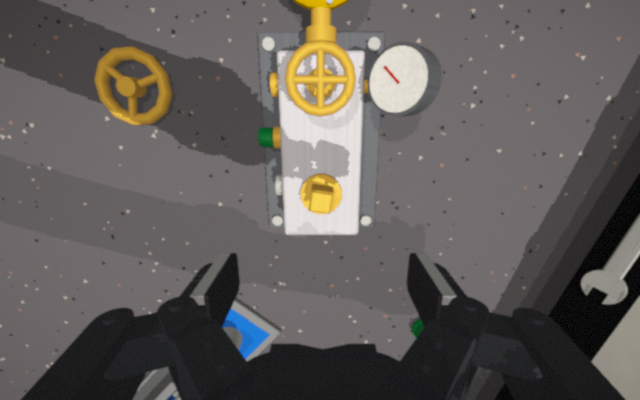

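View pics/w1c.png

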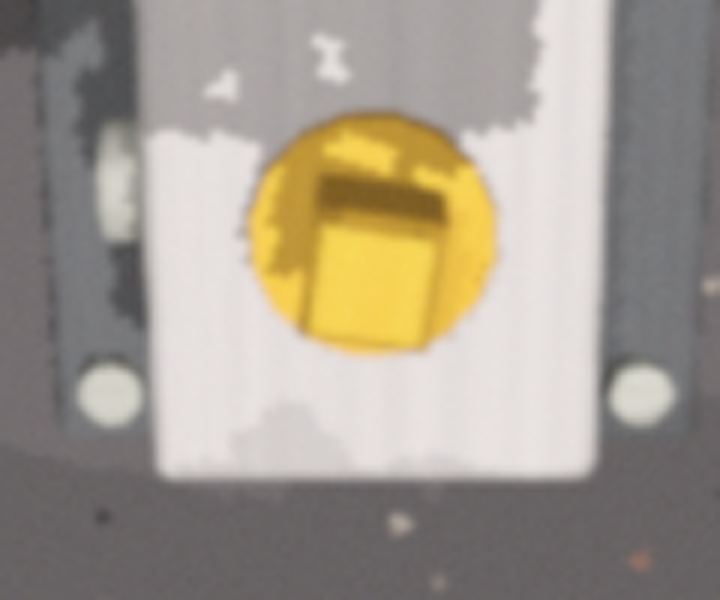

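```bash
python3 - <<'E'
from h import *
im,d,K,T=load('wrist',1)
W=world(d,K,T)
c=[((x+.5)/6-.5+259,(y+.5)/6-.5+155) for x,y in [(318,222),(440,238),(424,350),(302,332)]]
P=np.array([ray(u,v,.1005,K,T) for u,v in c]); print(P.round(4)); print('ctr',P.mean(0).round(4),np.linalg.norm(np.diff(P,axis=0),axis=1))
for i,j in((0,1),(3,2),(1,2),(0,3)):
    e=P[j]-P[i]; print(np.degrees(np.arctan2(e[1],e[0])))
hsv=cv2.cvtColor(im,cv2.COLOR_RGB2HSV)
m=((hsv[...,0]>15)&(hsv[...,0]<35)&(hsv[...,1]>110)).astype(np.uint8); m[:150]=0;m[230:]=0;m[:,:280]=0;m[:,360:]=0
ys,xs=np.nonzero(m); Wz=W[ys,xs]
print('z hist',np.percentile(Wz[:,2],[2,10,30,50,70,90,98]).round(4))
cs,_=cv2.findContours(m,0,1); cc=max(cs,key=cv2.contourArea)
# upper part of flange outline only (unhidden)
pts=cc[:,0,:].astype(float); Q=np.array([ray(u,v,.077,K,T)[:2] for u,v in pts if v<205]); 
A=np.c_[2*Q,np.ones(len(Q))]; s=np.linalg.lstsq(A,(Q**2).sum(1),rcond=None)[0]; print('flange',s[:2],np.sqrt(s[2]+s[0]**2+s[1]**2))
t=Wz[Wz[:,2]>.096]; print('top pts',len(t),t.mean(0),t.min(0),t.max(0))
# top face by brightness
t=m.astype(bool)&(W[...,2]>.094)
mm=(t*255).astype(np.uint8); r=cv2.minAreaRect(cv2.findNonZero(mm)); print(r)
# block edges direction
ed=[((x+.5)/6-.5+259,(y+.5)/6-.5+155) for x,y in [(145,260),(157,450),(607,120),(597,450)]]
E_=[ray(u,v,.07,K,T) for u,v in ed]
for i,j in((0,1),(2,3)):
    e=E_[j]-E_[i]; print('blk',np.degrees(np.arctan2(e[1],e[0])),np.round(E_[i],4))
E
```

```text
[[0.568  0.0743 0.1005]
 [0.5854 0.0771 0.1005]
 [0.5882 0.0602 0.1005]
 [0.5704 0.0577 0.1005]]
ctr [0.578  0.0673 0.1005] [0.01764255 0.0172112  0.01804255]
9.143341770654152
8.012970253011794
-80.38894168348595
-81.72681725702516
z hist [0.0758 0.0765 0.0772 0.0783 0.0999 0.1014 0.1022]
flange [0.57764944 0.06843011] 0.01874096716338179
top pts 504 [0.57743213 0.06912552 0.10247719] [0.55776502 0.05635328 0.09600583] [0.58863508 0.14152919 0.3407938 ]
((321.6899719238281, 200.8253173828125), (25.50759506225586, 23.12864875793457), 7.594643592834473)
blk -71.99905950389459 [0.5442 0.0515 0.07  ]
blk -72.62889867556275 [0.6084 0.0952 0.07  ]
```

```bash
python3 - <<'E'
from h import *
plan([.517,-.19,.19],-24.3)
E
```

```text
pos [578.3  68.6 197.9] jaw ang 16.88 tilt [-1.e-03 -3.e-04 -1.e+00] spin 41.18
shift mm, tool axes now [-133.8  229.6    8. ]  after spin [ 50.5 260.9   8. ]
```

Call:
move_arm(moves=[{"x": -19,"y": 33,"z": 1,"spin": 0,"jaw": 1},{"x": -19,"y": 33,"z": 1,"spin": 0,"jaw": 1},{"x": -19,"y": 33,"z": 1,"spin": 0,"jaw": 1},{"x": -19,"y": 33,"z": 1,"spin": 0,"jaw": 1},{"x": -19,"y": 33,"z": 1,"spin": 0,"jaw": 1},{"x": -19,"y": 33,"z": 1,"spin": 0,"jaw": 1},{"x": -19,"y": 32,"z": 1,"spin": 0,"jaw": 1},{"x": 0,"y": 0,"z": 0,"spin": 7,"jaw": 1},{"x": 0,"y": 0,"z": 0,"spin": 7,"jaw": 1},{"x": 0,"y": 0,"z": 0,"spin": 7,"jaw": 1},{"x": 0,"y": 0,"z": 0,"spin": 7,"jaw": 1},{"x": 0,"y": 0,"z": 0,"spin": 7,"jaw": 1},{"x": 0,"y": 0,"z": 0,"spin": 6,"jaw": 1},{"x": 0,"y": 0,"z": 0,"spin": 0,"jaw": 1}])

```text
time_s: 3.53
eef_pos: [0.5195, -0.1904, 0.191]
orientation: [0.0, 0.979, -0.206, -0.0]
wrist_force: [0.2, -0.2, 1.0]
grip_width: 0.0854
```

```bash
python3 - <<'E'
from h import *
plan([.517,-.19,.19],-24.3)
im,d,K,T=grab('wrist',2); cv2.imwrite('pics/w2.png',im[:,:,::-1].copy())
u,v=map(int,proj([.517,-.19,.062],K,T)); print(u,v)
crop(im,220,420,150,300,4,'pics/w2c.png')
E
```

```text
pos [ 519.5 -190.4  191. ] jaw ang -23.8 tilt [-0.001 -0.    -1.   ] spin 0.5
shift mm, tool axes now [-2.4  0.6  1. ]  after spin [-2.4  0.6  1. ]
318 193
```

View pics/w2.png

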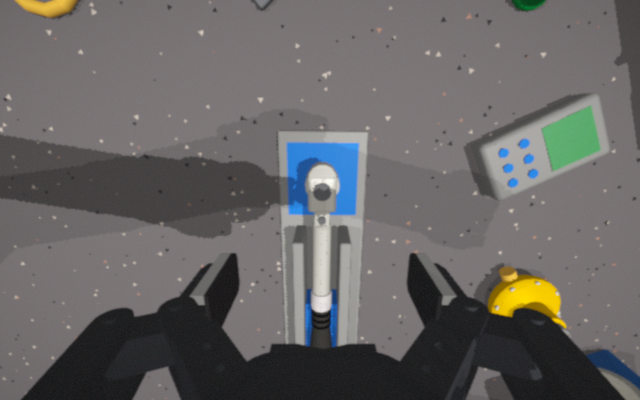

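View pics/w2c.png

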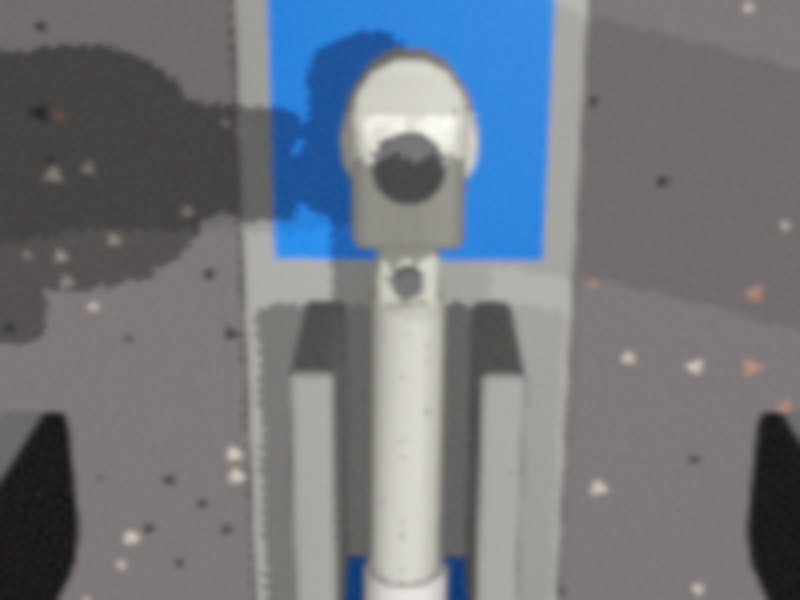

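```bash
python3 - <<'E'
from h import *
im,d,K,T=load('wrist',2); W=world(d,K,T)
g=lambda x,y:((x+.5)/4-.5+220,(y+.5)/4-.5+150)
disc=ray(*g(409,167),.065,K,T); print('disc',disc.round(4), 'z meas',W[191,322],W[198,322])
hd=[ray(*g(x,y),.062,K,T) for x,y in [(353,200),(465,200),(358,247),(460,247)]]
print('head sides mid',((hd[0]+hd[1])/2).round(4),np.linalg.norm(hd[0]-hd[1]),'rear mid',((hd[2]+hd[3])/2).round(4))
# slab sides at z=.008: corners from w2
pts={'TL':(279,132),'TR':(368,132)}
sl={k:ray(*p,.008,K,T) for k,p in pts.items()}
print({k:v.round(4) for k,v in sl.items()},np.linalg.norm(sl['TL']-sl['TR']))
e=sl['TR']-sl['TL']; print('slab end ang',np.degrees(np.arctan2(e[1],e[0])))
# wall top inner edges z=.06 
L=[ray(*g(333,380),.06,K,T),ray(*g(337,590),.06,K,T)];R=[ray(*g(481,380),.06,K,T),ray(*g(474,590),.06,K,T)]
for n,q in(('L',L),('R',R)):
    e=q[1]-q[0]; print(n,np.degrees(np.arctan2(e[1],e[0])))
print('channel width',np.linalg.norm(L[0]-R[0]))
m=[(L[0]+R[0])/2,(L[1]+R[1])/2]; e=m[1]-m[0]; print('chan',np.degrees(np.arctan2(e[1],e[0])),m)
# tube mid
t=[ray(*g(407,320),.06,K,T),ray(*g(407,560),.06,K,T)]; e=t[1]-t[0]; print('tube',np.degrees(np.arctan2(e[1],e[0])))
a=m[1]-disc; print('disc->chan', np.degrees(np.arctan2(a[1],a[0])))
# from scene+side, grip end
a=[.517,-.19]
E
```

```text
disc [ 0.5206 -0.1889  0.065 ] z meas [ 0.52062032 -0.18917803  0.06264473] [ 0.51795791 -0.19521339  0.06425061]
head sides mid [ 0.5169 -0.1973  0.062 ] 0.027431315960076072 rear mid [ 0.5119 -0.2085  0.062 ]
{'TL': array([ 0.4983, -0.1227,  0.008 ]), 'TR': array([ 0.5874, -0.1621,  0.008 ])} 0.09740751399143285
slab end ang -23.809329312336043
L -113.99798776389598
R -114.53991521458111
channel width 0.03837937781109521
chan -114.26893333413494 [array([ 0.49637324, -0.24236306,  0.06      ]), array([ 0.47017732, -0.30046456,  0.06      ])]
tube -113.89716026805462
disc->chan -114.33051183979062
```

```bash
python3 - <<'E'
from h import *
plan([.5177,-.1957,.031],-24.15)
E
```

```text
pos [ 519.5 -190.5  191. ] jaw ang -23.6 tilt [-8.e-04 -1.e-04 -1.e+00] spin 0.55
shift mm, tool axes now [  0.5   5.4 160.1]  after spin [  0.6   5.4 160.1]
```

Call:
move_arm(moves=[{"x": 0.5,"y": 5.4,"z": 30,"spin": 0.4,"jaw": 1},{"x": 0,"y": 0,"z": 30,"spin": 0,"jaw": 1},{"x": 0,"y": 0,"z": 30,"spin": 0,"jaw": 1},{"x": 0,"y": 0,"z": 25,"spin": 0,"jaw": 1},{"x": 0,"y": 0,"z": 20,"spin": 0,"jaw": 1},{"x": 0,"y": 0,"z": 15,"spin": 0,"jaw": 1},{"x": 0,"y": 0,"z": 10,"spin": 0,"jaw": 1},{"x": 0,"y": 0,"z": 0,"spin": 0,"jaw": 1},{"x": 0,"y": 0,"z": 0,"spin": 0,"jaw": 1}])

```text
time_s: 4.33
eef_pos: [0.5179, -0.1961, 0.0314]
orientation: [-0.0, 0.978, -0.209, -0.0]
wrist_force: [0.5, -0.2, 0.6]
grip_width: 0.0855
```

```bash
python3 - <<'E'
from h import *
plan([.5177,-.1957,.031],-24.15)
im,d,K,T=grab('wrist',3); crop(im,120,520,100,400,2,'pics/w3.png')
im,d,K,T=grab('side',3); crop(im,200,400,200,350,4,'pics/d3.png')
E
```

```text
pos [ 517.9 -196.1   31.4] jaw ang -24.14 tilt [-1.e-04  2.e-04 -1.e+00] spin 0.01
shift mm, tool axes now [-0.4 -0.3  0.4]  after spin [-0.4 -0.3  0.4]
```

View pics/w3.png

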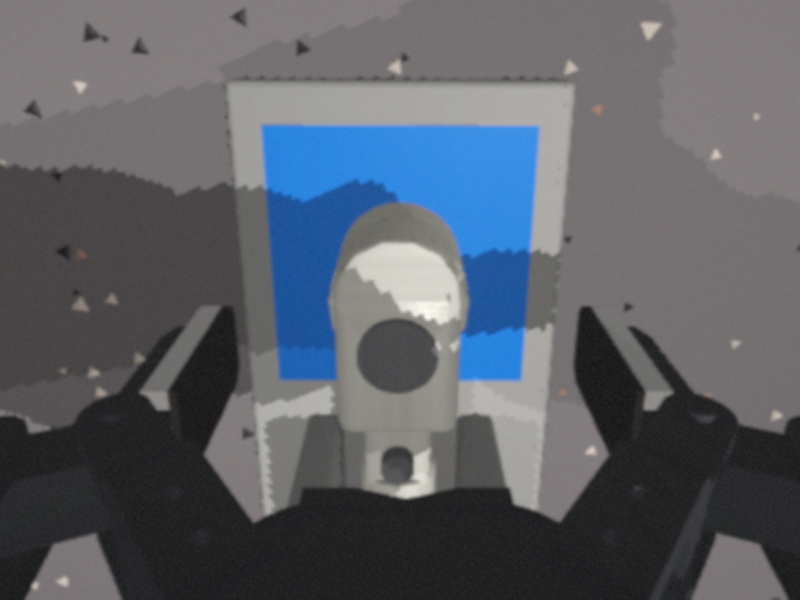

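View pics/d3.png

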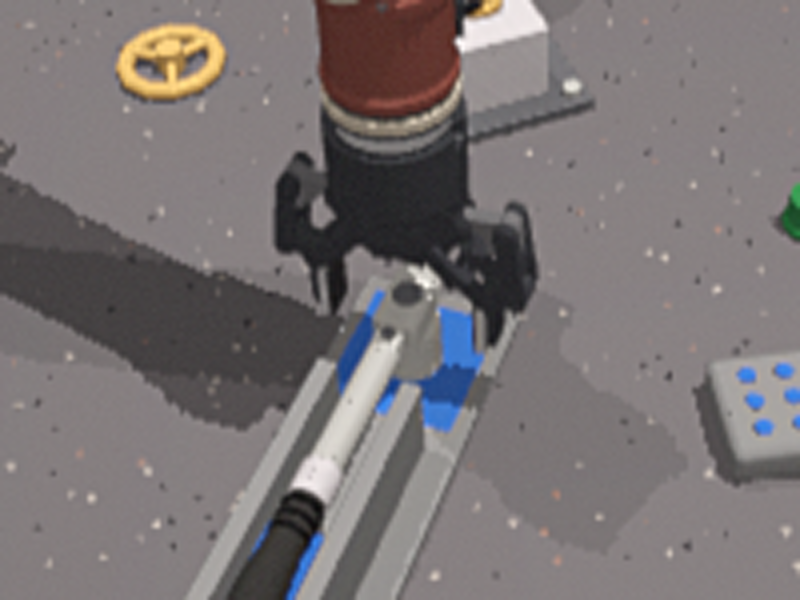

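Call:
move_arm(moves=[{"x": -0.5,"y": 0,"z": 0,"spin": 0,"jaw": 0},{"x": 0,"y": 0,"z": 0,"spin": 0,"jaw": 0},{"x": 0,"y": 0,"z": 0,"spin": 0,"jaw": 0},{"x": 0,"y": 0,"z": 0,"spin": 0,"jaw": 0},{"x": 0,"y": 0,"z": 0,"spin": 0,"jaw": 0},{"x": 0,"y": 0,"z": 0,"spin": 0,"jaw": 0},{"x": 0,"y": 0,"z": 0,"spin": 0,"jaw": 0},{"x": 0,"y": 0,"z": 0,"spin": 0,"jaw": 0}], grip_force=110)

```text
time_s: 5.1
eef_pos: [0.5173, -0.1956, 0.0325]
orientation: [-0.0, 0.978, -0.21, 0.0]
wrist_force: [-1.7, 1.2, 7.0]
grip_width: 0.031
```

```bash
python3 - <<'E'
from h import *
plan([.5177,-.1957,.031],-24.15)
im,d,K,T=grab('wrist',4); crop(im,120,520,100,400,2,'pics/w4.png')
E
```

```text
pos [ 517.3 -195.6   32.5] jaw ang -24.21 tilt [ 4.e-04  8.e-04 -1.e+00] spin -0.06
shift mm, tool axes now [ 0.4 -0.   1.5]  after spin [ 0.4 -0.   1.5]
```

View pics/w4.png

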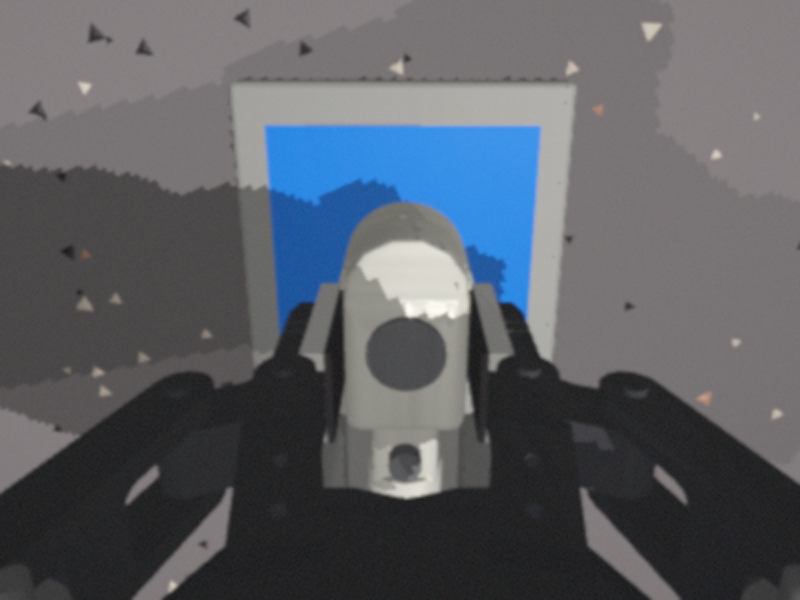

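Call:
move_arm(moves=[{"x": 0,"y": 0,"z": 0,"spin": 0,"jaw": 0},{"x": 0,"y": 0,"z": 0,"spin": 0,"jaw": 0},{"x": 0,"y": 0,"z": -5,"spin": 0,"jaw": 0},{"x": 0,"y": 0,"z": -8,"spin": 0,"jaw": 0},{"x": 0,"y": 0,"z": -10,"spin": 0,"jaw": 0},{"x": 0,"y": 0,"z": -10,"spin": 0,"jaw": 0},{"x": 0,"y": 0,"z": -10,"spin": 0,"jaw": 0},{"x": 0,"y": 0,"z": -10,"spin": 0,"jaw": 0},{"x": 0,"y": 0,"z": 0,"spin": 0,"jaw": 0},{"x": 0,"y": 0,"z": 0,"spin": 0,"jaw": 0}])

```text
time_s: 5.98
eef_pos: [0.5179, -0.1959, 0.0853]
orientation: [0.0, 0.978, -0.21, 0.001]
wrist_force: [-0.3, -0.8, -4.5]
grip_width: 0.0313
```

```bash
python3 - <<'E'
from h import *
plan([.5177,-.1957,.031],-24.15)
im,d,K,T=grab('wrist',5); crop(im,120,520,100,400,2,'pics/w5.png')
im,d,K,T=grab('side',5); crop(im,200,400,200,400,3,'pics/d5.png')
E
```

```text
pos [ 517.9 -195.9   85.3] jaw ang -24.2 tilt [ 1.7e-03 -6.0e-04 -1.0e+00] spin -0.05
shift mm, tool axes now [-0.4 -0.1 54.3]  after spin [-0.4 -0.1 54.3]
```

View pics/w5.png

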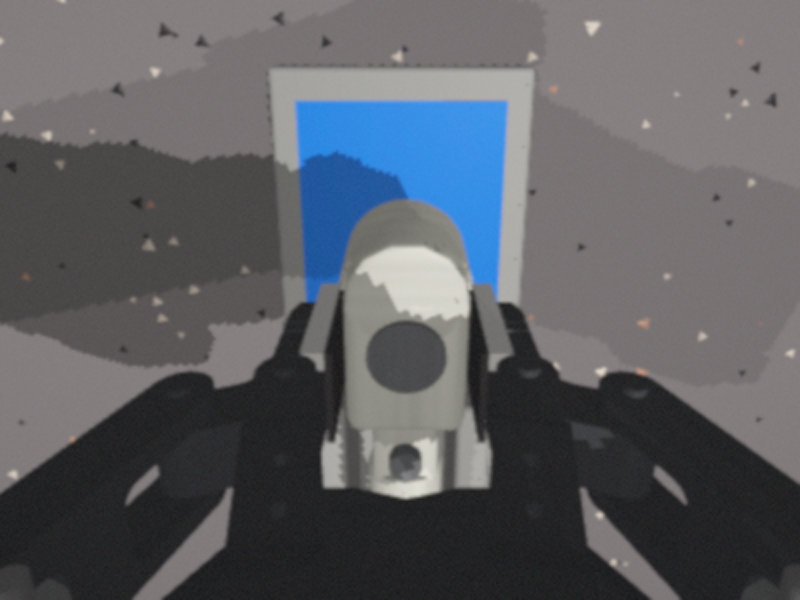

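View pics/d5.png

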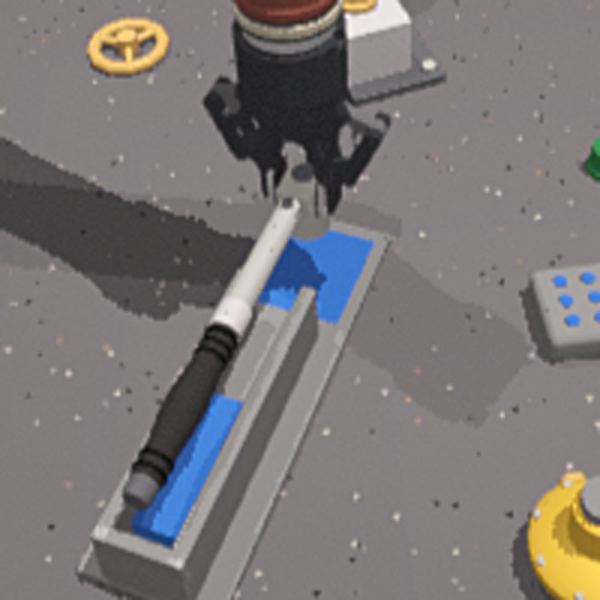

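```bash
python3 - <<'E'
from h import *
im,d,K,T=load('wrist',5); pos,R,s=tool()
for z in (.113,.115,.117): 
    p=ray(120+406.5/2-.25,100+357.5/2-.25,z,K,T); print(z,(R.as_matrix().T@(p-pos)*1e3).round(2))
im,d,K,T=load('wrist',4)
p=ray(120+405.5/2-.25,100+354.5/2-.25,.063,K,T); print(p)
plan([.5791,.0607,.165],8.7)
E
```

```text
0.113 [  2.46  -3.84 -28.88]
0.115 [  2.46  -5.11 -30.88]
0.117 [  2.45  -6.38 -32.88]
[ 0.52120251 -0.19030617  0.063     ]
pos [ 517.  -195.4   84.1] jaw ang -24.2 tilt [-8.e-04  5.e-04 -1.e+00] spin -32.9
shift mm, tool axes now [ -48.5 -259.1  -80.8]  after spin [ 100.  -243.8  -80.8]
```

Call:
move_arm(moves=[{"x": 0,"y": 0,"z": -15,"spin": 0,"jaw": 0},{"x": 0,"y": 0,"z": -22,"spin": 0,"jaw": 0},{"x": 0,"y": 0,"z": -22,"spin": 0,"jaw": 0},{"x": -2,"y": -10,"z": -16,"spin": 0,"jaw": 0},{"x": -4,"y": -20,"z": -6,"spin": 0,"jaw": 0},{"x": -5.5,"y": -30,"z": 0,"spin": 0,"jaw": 0},{"x": -5.5,"y": -30,"z": 0,"spin": 0,"jaw": 0},{"x": -5.5,"y": -30,"z": 0,"spin": 0,"jaw": 0},{"x": -5.5,"y": -30,"z": 0,"spin": 0,"jaw": 0},{"x": -5.5,"y": -30,"z": 0,"spin": 0,"jaw": 0},{"x": -5.5,"y": -30,"z": 0,"spin": 0,"jaw": 0},{"x": -5.5,"y": -25,"z": 0,"spin": 0,"jaw": 0},{"x": -3,"y": -16,"z": 0,"spin": -2,"jaw": 0},{"x": -1,"y": -8,"z": 0,"spin": -5,"jaw": 0},{"x": 0,"y": 0,"z": 0,"spin": -6,"jaw": 0},{"x": 0,"y": 0,"z": 0,"spin": -6,"jaw": 0},{"x": 0,"y": 0,"z": 0,"spin": -6,"jaw": 0},{"x": 0,"y": 0,"z": 0,"spin": -5,"jaw": 0},{"x": 0,"y": 0,"z": 0,"spin": -2.5,"jaw": 0},{"x": 0,"y": 0,"z": 0,"spin": 0,"jaw": 0}])

```text
time_s: 7.75
eef_pos: [0.5786, 0.0591, 0.1648]
orientation: [0.0, 0.997, 0.072, -0.001]
wrist_force: [-0.7, -1.1, -4.0]
grip_width: 0.0308
```

```bash
python3 - <<'E'
from h import *
for i in range(2): plan([.5791,.0607,.165],8.7)
im,d,K,T=grab('wrist',6); crop(im,120,520,100,400,2,'pics/w6.png')
im,d,K,T=grab('side',6); crop(im,225,425,100,250,4,'pics/d6.png')
im,d,K,T=grab('scene',6); crop(im,260,420,130,250,5,'pics/s6.png')
E
```

```text
pos [578.6  59.1 164.8] jaw ang 8.3 tilt [-1.5e-03 -8.0e-04 -1.0e+00] spin -0.4
shift mm, tool axes now [ 0.8 -1.5 -0.2]  after spin [ 0.8 -1.5 -0.2]
pos [578.6  59.1 164.8] jaw ang 8.3 tilt [-1.5e-03 -8.0e-04 -1.0e+00] spin -0.4
shift mm, tool axes now [ 0.8 -1.5 -0.2]  after spin [ 0.8 -1.5 -0.2]
```

View pics/w6.png

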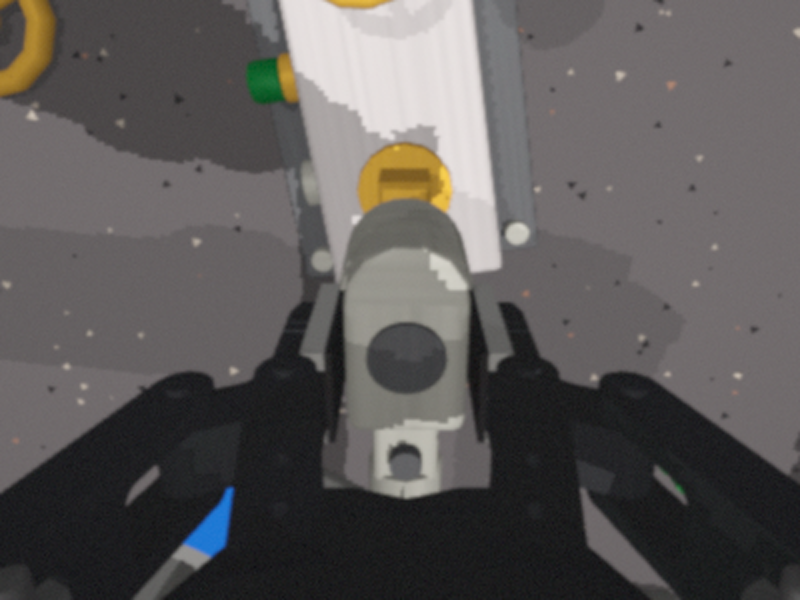

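View pics/d6.png

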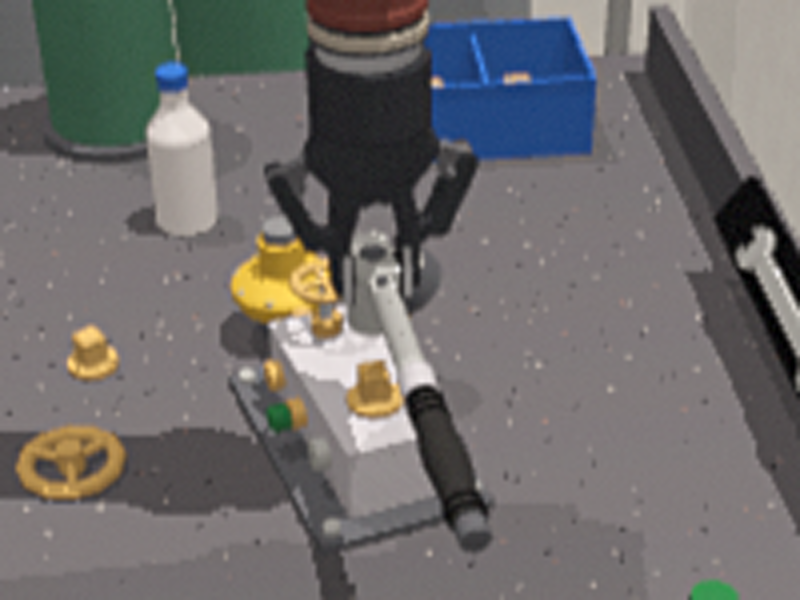

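View pics/s6.png

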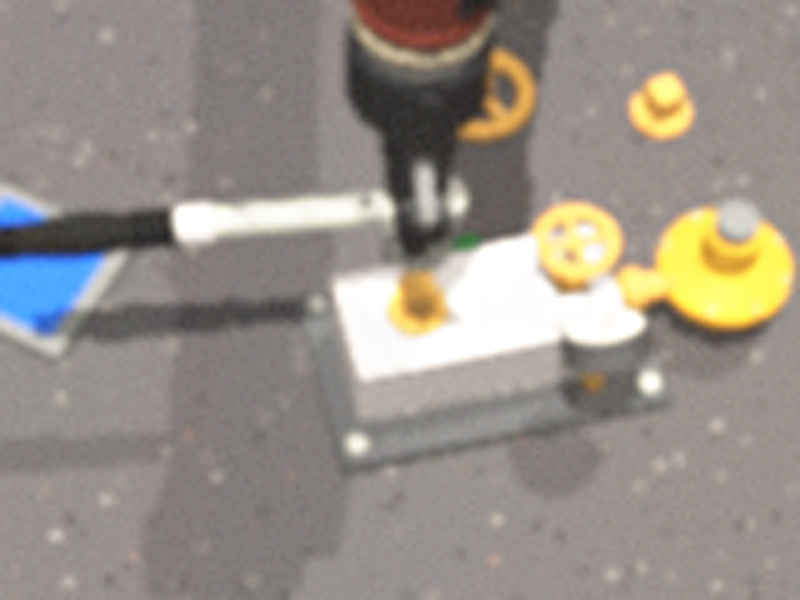

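```bash
python3 - <<'E'
from h import *
im,d,K,T=load('wrist',6); pos,R,s=tool(); W=world(d,K,T)
print('pose',pos, 'disc z',np.median(W[275:282,318:328].reshape(-1,3),axis=0), 'head top',W[305,323])
for z in (.1935,.1955): 
    p=ray(120+406/2-.25,100+358/2-.25,z,K,T); q=np.array([.578,.0677]); print(z,p.round(4),(R.as_matrix().T@(np.r_[q,0]-np.r_[p[:2],0])*1e3).round(2))
# same ray method on grasp frame: depth disc there
im,d,K,T=load('wrist',4);W=world(d,K,T);print('w4 disc z',np.median(W[272:280,318:328].reshape(-1,3),axis=0),W[303,323])
im,d,K,T=load('wrist',5);W=world(d,K,T);print('w5',np.median(W[274:282,318:328].reshape(-1,3),axis=0),W[303,323])
E
```

```text
pose [0.57875514 0.05977464 0.16497456] disc z [0.57923356 0.0646787  0.19586392] head top [0.58177791 0.04857878 0.19288734]
0.1935 [0.5796 0.0628 0.1935] [-0.87 -5.06 -0.  ]
0.1955 [0.5794 0.0641 0.1955] [-0.88 -3.78 -0.  ]
w4 disc z [ 0.52169622 -0.18931815  0.06359854] [ 0.51572177 -0.20303624  0.06254938]
w5 [ 0.52174224 -0.19030816  0.11647738] [ 0.51598049 -0.20387275  0.11448396]
```

```bash
python3 - <<'E'
from h import *
for n,uv in (('scene',[(260+360/5,130+207/5),(260+300/5,130+213/5),(260+240/5,130+219/5),(260+195/5,130+222/5),(260+60/5,130+232/5)]),('side',[(225+380/4,100+280/4),(225+395/4,100+325/4),(225+418/4,100+372/4),(225+440/4,100+430/4),(225+462/4,100+500/4)])):
    im,d,K,T=load(n,6);W=world(d,K,T)
    for u,v in uv:
        u,v=int(u),int(v); print(n,u,v,np.median(W[v-1:v+2,u-1:u+2].reshape(-1,3),axis=0).round(4))
E
```

```text
scene 332 171 [0.5856 0.0326 0.1905]
scene 320 172 [ 0.5909 -0.0009  0.1912]
scene 308 173 [ 0.5941 -0.0348  0.189 ]
scene 299 174 [ 0.6021 -0.0596  0.1901]
scene 272 176 [ 0.6093 -0.1355  0.1868]
side 320 170 [0.5799 0.0311 0.1935]
side 323 181 [ 0.5836 -0.0147  0.1908]
side 329 193 [ 0.5934 -0.0656  0.1905]
side 335 207 [ 0.6019 -0.1172  0.1893]
side 340 225 [ 0.6062 -0.1757  0.1861]
```

Call:
move_arm(moves=[{"x": -0.2,"y": -1.8,"z": 6,"spin": -0.7,"jaw": 0},{"x": 0,"y": 0,"z": 10,"spin": 0,"jaw": 0},{"x": 0,"y": 0,"z": 10,"spin": 0,"jaw": 0},{"x": 0,"y": 0,"z": 8,"spin": 0,"jaw": 0},{"x": 0,"y": 0,"z": 3,"spin": 0,"jaw": 0},{"x": 0,"y": 0,"z": 0,"spin": 0,"jaw": 0},{"x": 0,"y": 0,"z": 0,"spin": 0,"jaw": 0}])

```text
time_s: 8.48
eef_pos: [0.5786, 0.062, 0.128]
orientation: [0.0, 0.997, 0.078, -0.0]
wrist_force: [-0.5, 0.5, -3.7]
grip_width: 0.0306
```

```bash
python3 - <<'E'
from h import *
plan([.5791,.0607,.1015],8.8)
im,d,K,T=grab('side',7); crop(im,275,375,120,220,6,'pics/d7.png')
im,d,K,T=grab('scene',7); crop(im,300,400,150,225,6,'pics/s7.png')
im,d,K,T=grab('wrist',7); crop(im,220,420,100,300,4,'pics/w7.png')
E
```

```text
pos [578.6  62.  128. ] jaw ang 8.98 tilt [-5.e-04 -4.e-04 -1.e+00] spin 0.18
shift mm, tool axes now [ 0.3  1.4 26.5]  after spin [ 0.3  1.4 26.5]
```

View pics/d7.png

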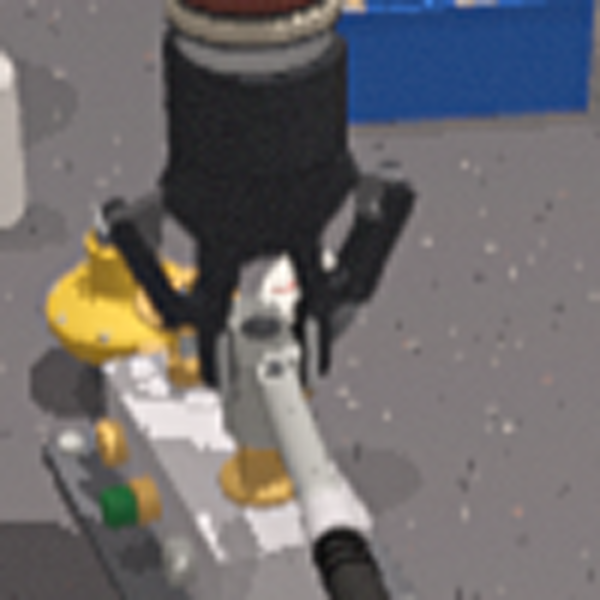

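View pics/s7.png

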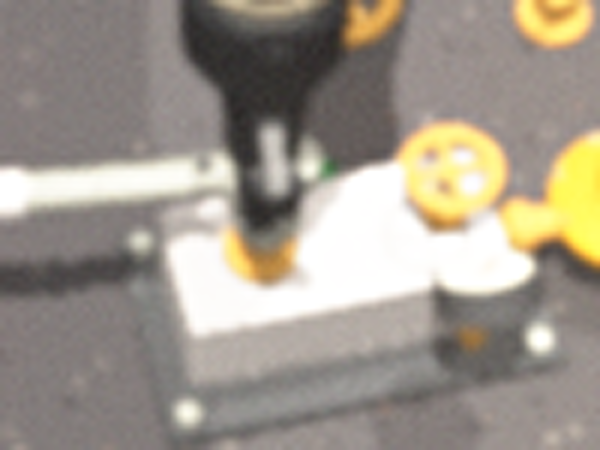

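View pics/w7.png

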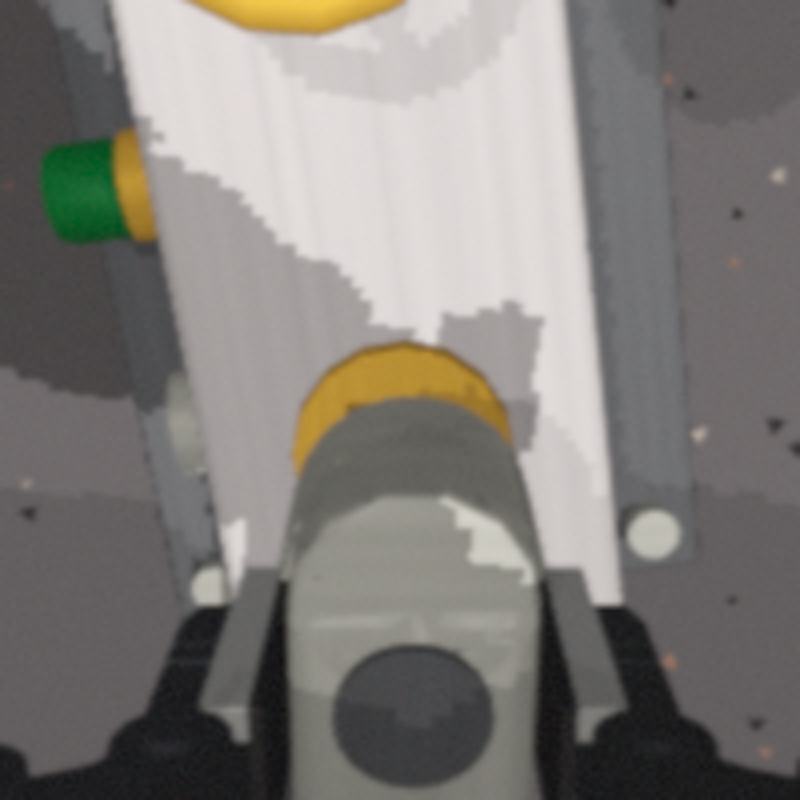

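```bash
python3 - <<'E'
from h import *
im,d,K,T=load('wrist',7); pos,R,s=tool(); M=R.as_matrix()
g=lambda x,y:((x+.5)/4-.5+220,(y+.5)/4-.5+100)
tt=lambda x,y,z:(M.T@(ray(*g(x,y),z,K,T)-pos)*1e3).round(2)
print('flange front',tt(405,343,.077),'sides',tt(295,450,.077),tt(513,432,.077))
print('mouth front',tt(410,398,.1035),'sides',tt(290,520,.1035),tt(535,520,.1035))
print('disc',tt(413,716,.1595))
W=world(d,K,T)
hsv=cv2.cvtColor(im,cv2.COLOR_RGB2HSV)
m=((hsv[...,0]>15)&(hsv[...,0]<35)&(hsv[...,1]>110)); m[:170]=0;m[230:]=0;m[:,:280]=0;m[:,360:]=0
cs,_=cv2.findContours(m.astype(np.uint8),0,1); cc=max(cs,key=cv2.contourArea)[:,0,:].astype(float)
# top outline: for each column min row
Q=[]
for u in range(int(cc[:,0].min())+1,int(cc[:,0].max())):
    v=cc[cc[:,0]==u,1]
    if len(v): Q.append((M.T@(ray(u,v.min()-.5,.077,K,T)-pos)*1e3)[:2])
Q=np.array(Q);A=np.c_[2*Q,np.ones(len(Q))]; s=np.linalg.lstsq(A,(Q**2).sum(1),rcond=None)[0]; print('flange fit tool',s[:2],np.sqrt(s[2]+s[0]**2+s[1]**2))
E
```

```text
flange front [  0.17 -26.08  51.88] sides [-19.42  -6.48  51.86] [19.23 -9.84 51.91]
mouth front [  1.09 -24.31  25.39] sides [-17.7   -4.34  25.37] [20.64 -4.32 25.41]
disc [  1.53  -4.85 -30.61]
flange fit tool [-0.27104872 -7.08556415] 18.893508969987174
```

Call:
move_arm(moves=[{"x": -1.4,"y": -0.2,"z": 0,"spin": 0,"jaw": 0},{"x": 0,"y": 0,"z": 2,"spin": 0,"jaw": 0},{"x": 0,"y": 0,"z": 2,"spin": 0,"jaw": 0},{"x": 0,"y": 0,"z": 2,"spin": 0,"jaw": 0},{"x": 0,"y": 0,"z": 2,"spin": 0,"jaw": 0},{"x": 0,"y": 0,"z": 0,"spin": 0,"jaw": 0}])

```text
time_s: 9.13
eef_pos: [0.5774, 0.0613, 0.12]
orientation: [0.001, 0.997, 0.078, 0.0]
wrist_force: [0.9, -2.2, -3.6]
grip_width: 0.0308
```

Call:
move_arm(moves=[{"x": 0,"y": 0,"z": 2,"spin": 0,"jaw": 0},{"x": 0,"y": 0,"z": 2,"spin": 0,"jaw": 0},{"x": 0,"y": 0,"z": 2,"spin": 0,"jaw": 0},{"x": 0,"y": 0,"z": 0,"spin": 0,"jaw": 0}])

```text
time_s: 9.47
eef_pos: [0.5772, 0.0615, 0.1139]
orientation: [0.001, 0.997, 0.078, -0.0]
wrist_force: [0.9, -2.6, -5.8]
grip_width: 0.0308
```

Call:
move_arm(moves=[{"x": 0,"y": 0,"z": 2,"spin": 0,"jaw": 0},{"x": 0,"y": 0,"z": 2,"spin": 0,"jaw": 0},{"x": 0,"y": 0,"z": 2,"spin": 0,"jaw": 0},{"x": 0,"y": 0,"z": 2,"spin": 0,"jaw": 0},{"x": 0,"y": 0,"z": 0,"spin": 0,"jaw": 0}])

```text
time_s: 9.88
eef_pos: [0.5773, 0.0617, 0.106]
orientation: [0.0, 0.997, 0.078, -0.0]
wrist_force: [2.1, -3.9, -4.5]
grip_width: 0.0311
```

Call:
move_arm(moves=[{"x": 0,"y": 0,"z": 2,"spin": 0,"jaw": 0},{"x": 0,"y": 0,"z": 1.5,"spin": 0,"jaw": 0},{"x": 0,"y": 0,"z": 1,"spin": 0,"jaw": 0},{"x": 0,"y": 0,"z": 0,"spin": 0,"jaw": 0}])

```text
time_s: 10.22
eef_pos: [0.5773, 0.0619, 0.1019]
orientation: [0.0, 0.997, 0.078, 0.0]
wrist_force: [0.0, -4.4, -2.8]
grip_width: 0.0311
```

Call:
move_arm(moves=[{"x": 0,"y": 0,"z": 1,"spin": 0,"jaw": 0},{"x": 0,"y": 0,"z": 0,"spin": 0,"jaw": 0},{"x": 0,"y": 0,"z": 0,"spin": 0,"jaw": 0}])

```text
time_s: 10.47
eef_pos: [0.5773, 0.0621, 0.1016]
orientation: [-0.0, 0.997, 0.078, 0.0]
wrist_force: [-1.4, -3.1, 4.3]
grip_width: 0.0309
```

```bash
python3 - <<'E'
from h import *
im,d,K,T=grab('side',8); crop(im,275,375,120,220,6,'pics/d8.png')
im,d,K,T=grab('wrist',8); crop(im,220,420,100,300,4,'pics/w8.png'); pos,R,s=tool(); print(pos,s['wrist_force'],s['torque'])
E
```

```text
[0.57732063 0.06210471 0.10160708] [-1.66445855 -4.49402497  6.40948953] [-0.79475585  0.40605063 -0.04974018]
```

View pics/d8.png

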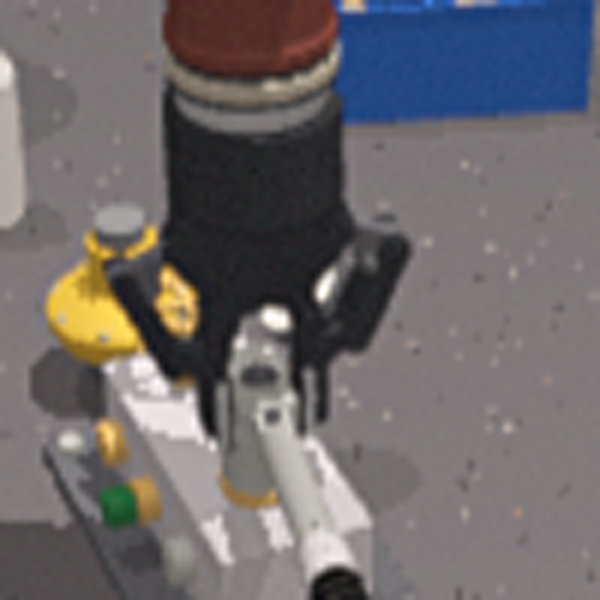

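View pics/w8.png

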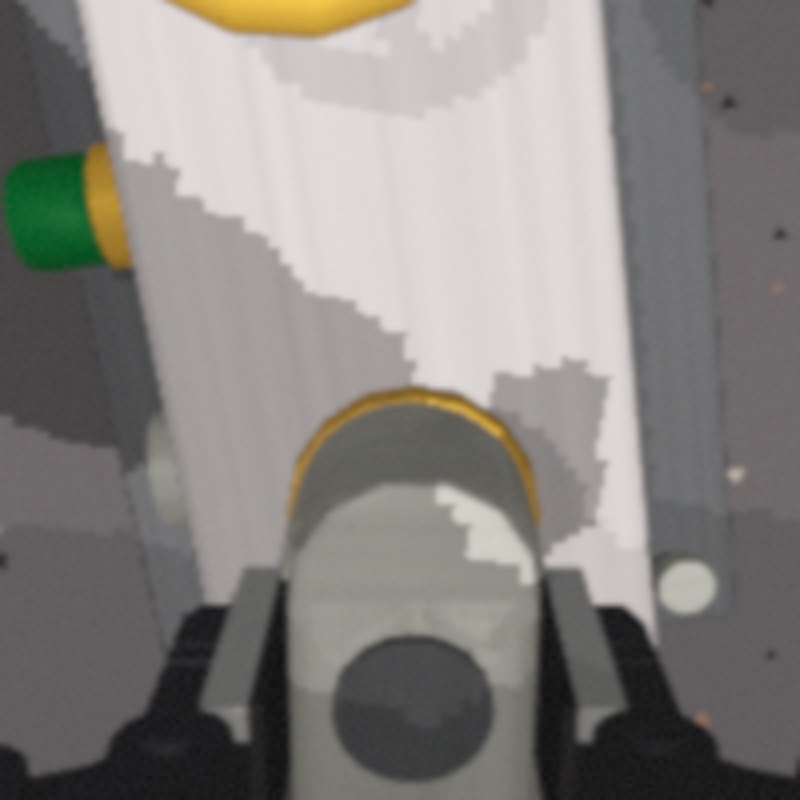

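Call:
move_arm(moves=[{"x": 0,"y": 0,"z": 0,"spin": 0,"jaw": 0.5},{"x": 0,"y": 0,"z": 0,"spin": 0,"jaw": 1},{"x": 0,"y": 0,"z": 0,"spin": 0,"jaw": 1},{"x": 0,"y": 0,"z": 0,"spin": 0,"jaw": 1},{"x": 0,"y": 0,"z": 0,"spin": 0,"jaw": 1},{"x": 0,"y": 0,"z": 0,"spin": 0,"jaw": 1},{"x": 0,"y": 0,"z": -10,"spin": 0,"jaw": 1},{"x": 0,"y": 0,"z": -25,"spin": 0,"jaw": 1},{"x": 0,"y": 0,"z": -30,"spin": 0,"jaw": 1},{"x": 0,"y": 0,"z": -30,"spin": 0,"jaw": 1},{"x": 0,"y": 0,"z": -10,"spin": 0,"jaw": 1},{"x": 0,"y": 0,"z": 0,"spin": 0,"jaw": 1}])

```text
time_s: 11.57
eef_pos: [0.5794, 0.062, 0.2098]
orientation: [-0.0, 0.997, 0.078, 0.004]
wrist_force: [0.8, -0.5, -0.5]
grip_width: 0.0851
```

```bash
python3 - <<'E'
from h import *
pos,R,s=tool(); print(pos,s['wrist_force'])
im,d,K,T=grab('wrist',9); cv2.imwrite('pics/w9.png',im[:,:,::-1].copy())
im,d,K,T=grab('side',9); crop(im,250,400,120,270,5,'pics/d9.png')
im,d,K,T=grab('scene',9); crop(im,260,400,140,230,5,'pics/s9.png')
E
```

```text
[0.57944018 0.06197225 0.20981214] [ 0.75808835 -0.48398174 -0.46404192]
```

View pics/w9.png

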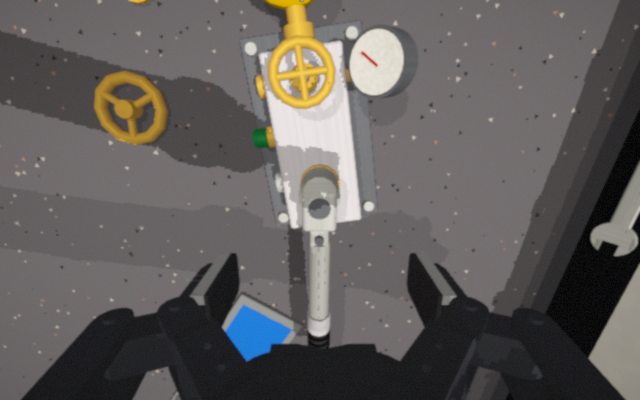

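View pics/d9.png

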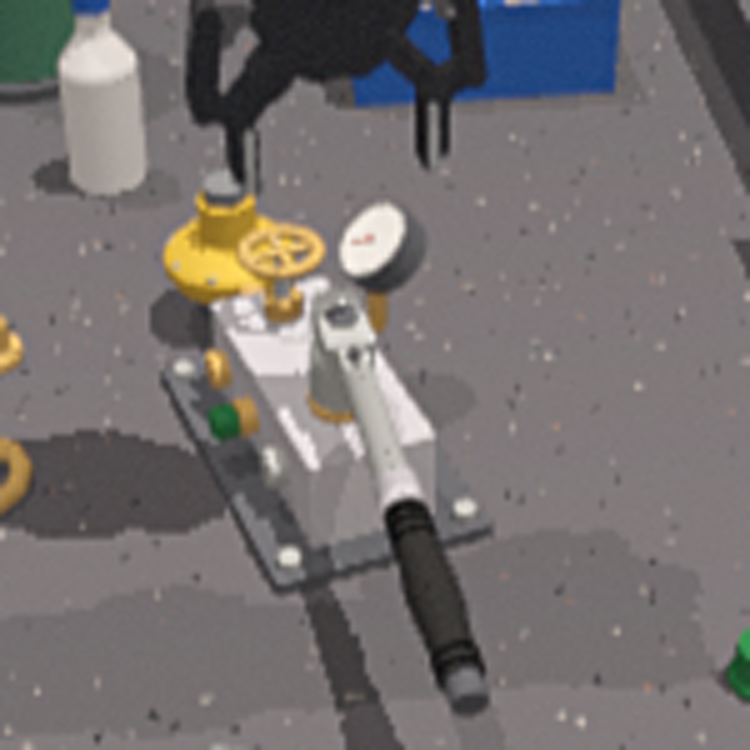

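View pics/s9.png

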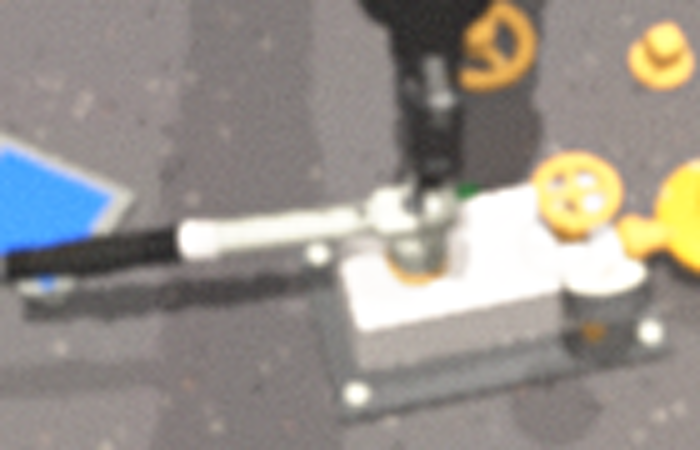

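```bash
python3 - <<'E'
from h import *
im,d,K,T=load('side',9);W=world(d,K,T)
for x,y in [(343,315),(372,390),(395,460),(405,490),(410,520),(430,575),(440,610),(452,650)]:
    u,v=int(250+x/5),int(120+y/5); print('side',W[v,u].round(4))
im,d,K,T=load('scene',9);W=world(d,K,T)
for x,y in [(340,221),(280,230),(230,236),(195,239),(150,244),(90,252),(40,260)]:
    u,v=int(260+x/5),int(140+y/5); print('scene',W[v,u].round(4))
# black grip mask centroid, side
im,d,K,T=load('side',9); W=world(d,K,T)
m=(im.max(2)<75)&(W[...,2]>.07)&(W[...,2]<.15); m[:,:320]=0;m[:,360:]=0;m[:215]=0
ys,xs=np.nonzero(m);print(m.sum(),xs.mean(),ys.mean()); P=W[m]; print(P.mean(0),P.min(0),P.max(0))
q=P[:,:2]-P[:,:2].mean(0); v=np.linalg.svd(q)[2][0]; print('dir',np.degrees(np.arctan2(v[1],v[0])))
plan([.6073,-.125,.095],8.8)
E
```

```text
side [0.5753 0.0567 0.1358]
side [0.5864 0.0013 0.1263]
side [ 0.5944 -0.0487  0.1197]
side [ 0.597  -0.0726  0.12  ]
side [ 0.5975 -0.091   0.1166]
side [ 0.603  -0.1287  0.1148]
side [ 0.6053 -0.1498  0.1121]
side [ 0.6072 -0.1728  0.1089]
scene [0.588  0.0218 0.1279]
scene [ 0.5953 -0.0132  0.125 ]
scene [ 0.5964 -0.043   0.1185]
scene [ 0.5977 -0.0638  0.1186]
scene [ 0.6027 -0.0901  0.1183]
scene [ 0.6088 -0.1256  0.1133]
scene [ 0.6124 -0.1561  0.105 ]
374 336.2754010695187 239.2139037433155
[ 0.60249121 -0.1372378   0.11019539] [ 0.58568897 -0.19694098  0.09014839] [ 0.62073085 -0.07587273  0.12029408]
dir -81.4630314476374
pos [576.1  62.4 204.7] jaw ang 9.0 tilt [-2.7e-03  1.0e-04 -1.0e+00] spin 0.2
shift mm, tool axes now [  1.8 190.  109.6]  after spin [  2.4 190.  109.6]
```

Call:
move_arm(moves=[{"x": 0.3,"y": 15,"z": 0,"spin": 0,"jaw": 1},{"x": 0.3,"y": 30,"z": 0,"spin": 0,"jaw": 1},{"x": 0,"y": 35,"z": 0,"spin": 0,"jaw": 1},{"x": 0,"y": 35,"z": 0,"spin": 0,"jaw": 1},{"x": 0,"y": 35,"z": 0,"spin": 0,"jaw": 1},{"x": 0,"y": 25,"z": 5,"spin": 0,"jaw": 1},{"x": 0,"y": 15,"z": 10,"spin": 0,"jaw": 1},{"x": 0,"y": 0,"z": 25,"spin": 0,"jaw": 1},{"x": 0,"y": 0,"z": 15,"spin": 0,"jaw": 1},{"x": 0,"y": 0,"z": 0,"spin": 0,"jaw": 1}])

```text
time_s: 12.55
eef_pos: [0.6037, -0.1245, 0.1451]
orientation: [-0.002, 0.997, 0.078, -0.006]
wrist_force: [-0.3, 0.5, -0.4]
grip_width: 0.0857
```

```bash
python3 - <<'E'
from h import *
pos,R,s=tool(); plan([.605,-.125,.078],8.6)
im,d,K,T=grab('wrist',10); cv2.imwrite('pics/w10.png',im[:,:,::-1].copy())
E
```

```text
pos [ 603.7 -124.5  145.1] jaw ang 8.93 tilt [-0.0117  0.0028 -0.9999] spin 0.33
shift mm, tool axes now [ 2.   1.  67.1]  after spin [ 2.   1.  67.1]
```

View pics/w10.png

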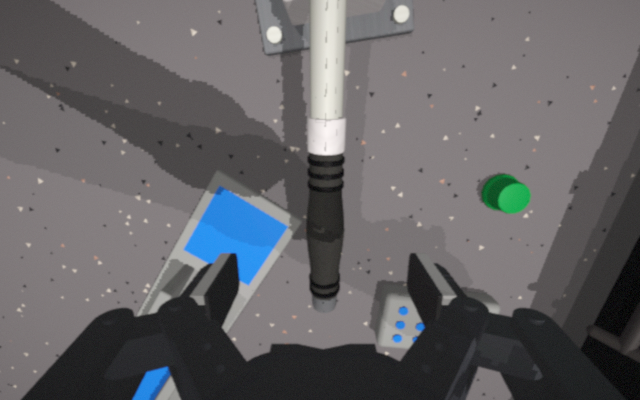

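Call:
move_arm(moves=[{"x": 0,"y": 3,"z": 20,"spin": 0,"jaw": 1},{"x": 0,"y": 0,"z": 20,"spin": 0,"jaw": 1},{"x": 0,"y": 0,"z": 15,"spin": 0,"jaw": 1},{"x": 0,"y": 0,"z": 10,"spin": 0,"jaw": 1},{"x": 0,"y": 0,"z": 0,"spin": 0,"jaw": 0.43},{"x": 0,"y": 0,"z": 0,"spin": 0,"jaw": 0.43},{"x": 0,"y": 0,"z": 0,"spin": 0,"jaw": 0.43},{"x": 0,"y": 0,"z": 0,"spin": 0,"jaw": 0.43},{"x": 0,"y": 0,"z": 0,"spin": 0,"jaw": 0.43},{"x": 0,"y": 0,"z": 0,"spin": 0,"jaw": 0.43}], grip_force=20)

```text
time_s: 13.43
eef_pos: [0.6084, -0.1285, 0.0867]
orientation: [0.0, 0.997, 0.078, 0.001]
wrist_force: [-0.8, -0.8, 0.3]
grip_width: 0.0367
```

```bash
python3 - <<'E'
from h import *
pos,R,s=tool(); plan([.605,-.125,.078],8.6); print(s['wrist_force'],s['grip_width'])
im,d,K,T=grab('wrist',11); crop(im,120,520,100,400,2,'pics/w11.png')
E
```

```text
pos [ 608.4 -128.5   86.7] jaw ang 9.0 tilt [ 1.4e-03 -3.0e-04 -1.0e+00] spin 0.4
shift mm, tool axes now [-2.9 -4.   8.7]  after spin [-2.9 -3.9  8.7]
[-0.75892976 -0.79805496  0.29138684] 0.0366650716095221
```

View pics/w11.png

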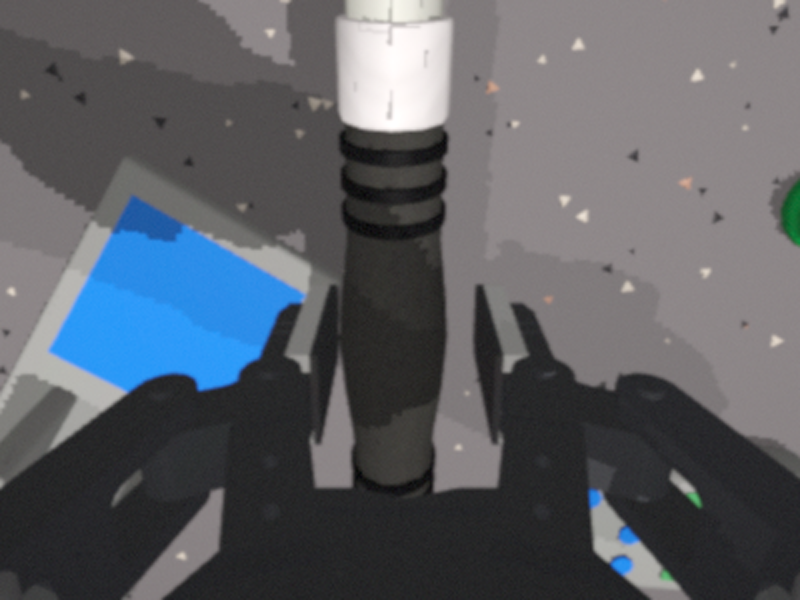

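Call:
move_arm(moves=[{"x": -2,"y": 0,"z": 5,"spin": 0,"jaw": 0.43},{"x": -3,"y": 0,"z": 0,"spin": 0.5,"jaw": 0.43},{"x": -3,"y": 0,"z": 0,"spin": 0.8,"jaw": 0.43},{"x": 0,"y": 0,"z": 0,"spin": 0,"jaw": 0.43}])

```text
time_s: 13.82
eef_pos: [0.5991, -0.1298, 0.0806]
orientation: [-0.0, 0.998, 0.066, -0.001]
wrist_force: [0.5, -0.7, -0.1]
grip_width: 0.0369
```

Call:
move_arm(moves=[{"x": -3,"y": 0,"z": 0,"spin": 0.9,"jaw": 0.43},{"x": -3,"y": 0,"z": 0,"spin": 0.9,"jaw": 0.43},{"x": -3,"y": 0,"z": 0,"spin": 0.9,"jaw": 0.43}])

```text
time_s: 14.07
eef_pos: [0.5914, -0.1306, 0.0811]
orientation: [0.0, 0.999, 0.043, 0.001]
wrist_force: [0.3, 1.3, 0.6]
grip_width: 0.0369
```

Call:
move_arm(moves=[{"x": -2.5,"y": 0,"z": 0,"spin": 0.7,"jaw": 0.43},{"x": -2.5,"y": 0,"z": 0,"spin": 0.7,"jaw": 0.43},{"x": -2.5,"y": 0,"z": 0,"spin": 0.7,"jaw": 0.43}])

```text
time_s: 14.32
eef_pos: [0.5845, -0.1311, 0.0814]
orientation: [0.0, 1.0, 0.025, 0.001]
wrist_force: [2.5, 0.3, 1.7]
grip_width: 0.0364
```

```bash
python3 - <<'E'
from h import *
pos,R,s=tool(); plan([.605,-.125,.078],8.6); print(s['wrist_force'],s['torque'],s['grip_width'])
im,d,K,T=grab('wrist',12); crop(im,120,520,100,400,2,'pics/w12.png')
im,d,K,T=grab('side',12); crop(im,250,400,120,270,5,'pics/d12.png')
E
```

```text
pos [ 584.5 -131.1   81.4] jaw ang 2.84 tilt [ 2.4e-03 -2.0e-04 -1.0e+00] spin -5.76
shift mm, tool axes now [20.8 -5.1  3.4]  after spin [21.2 -3.   3.4]
[2.51311708 0.27354136 1.69171155] [ 0.1538398  -0.53344502  0.00966626] 0.036396842207286256
```

View pics/w12.png

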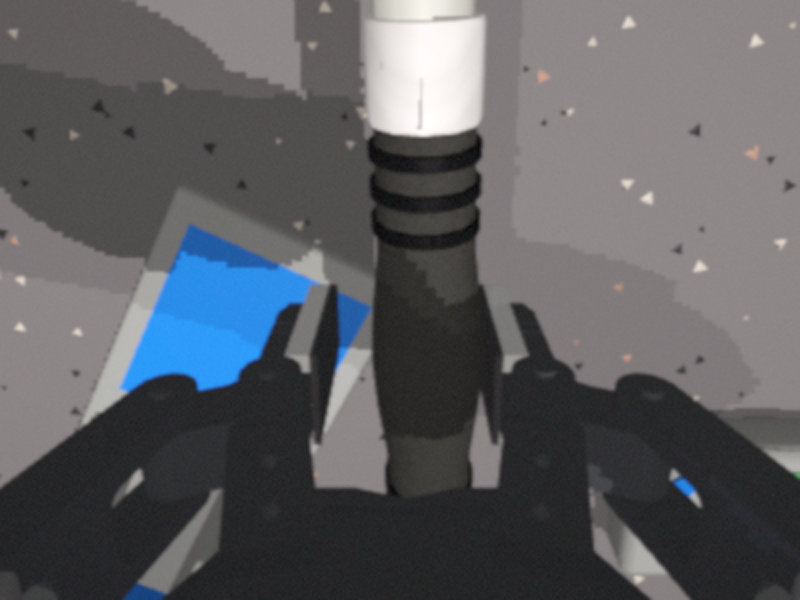

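View pics/d12.png

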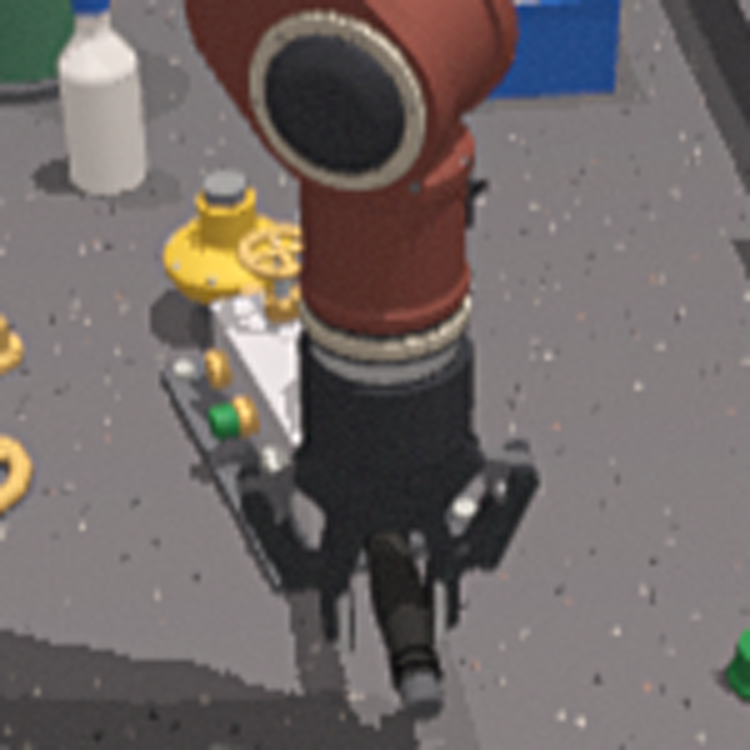

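Call:
move_arm(moves=[{"x": -2.5,"y": 0,"z": 0,"spin": 0.7,"jaw": 0.43},{"x": -2.5,"y": 0,"z": 0,"spin": 0.7,"jaw": 0.43},{"x": -2.5,"y": 0,"z": 0,"spin": 0.7,"jaw": 0.43}])

```text
time_s: 14.67
eef_pos: [0.5777, -0.1313, 0.0814]
orientation: [0.0, 1.0, 0.007, 0.002]
wrist_force: [5.1, 0.7, 1.7]
grip_width: 0.0365
```

Call:
move_arm(moves=[{"x": -2.5,"y": 0,"z": 0,"spin": 0.7,"jaw": 0.43},{"x": -2.5,"y": 0,"z": 0,"spin": 0.7,"jaw": 0.43},{"x": -2.5,"y": 0,"z": 0,"spin": 0.7,"jaw": 0.43}])

```text
time_s: 14.92
eef_pos: [0.5708, -0.1311, 0.0816]
orientation: [0.0, 1.0, -0.012, 0.002]
wrist_force: [5.0, 1.7, 2.4]
grip_width: 0.0363
```

Call:
move_arm(moves=[{"x": -2.5,"y": 0,"z": 0,"spin": 0.7,"jaw": 0.43},{"x": -2.5,"y": 0,"z": 0,"spin": 0.7,"jaw": 0.43}])

```text
time_s: 15.08
eef_pos: [0.566, -0.131, 0.0817]
orientation: [0.0, 1.0, -0.024, 0.003]
wrist_force: [6.4, 2.3, 2.8]
grip_width: 0.0365
```

Call:
move_arm(moves=[{"x": -2.5,"y": 0,"z": 0,"spin": 0.7,"jaw": 0.43},{"x": -2.5,"y": 0,"z": 0,"spin": 0.7,"jaw": 0.43}])

```text
time_s: 15.25
eef_pos: [0.5611, -0.1306, 0.0817]
orientation: [0.0, 0.999, -0.036, 0.003]
wrist_force: [6.3, 2.4, 1.9]
grip_width: 0.0369
```

Call:
move_arm(moves=[{"x": -2.5,"y": 0,"z": 0,"spin": 0.7,"jaw": 0.43},{"x": -2.5,"y": 0,"z": 0,"spin": 0.7,"jaw": 0.43}])

```text
time_s: 15.42
eef_pos: [0.5563, -0.1302, 0.0817]
orientation: [0.0, 0.999, -0.048, 0.003]
wrist_force: [6.0, 2.1, 1.7]
grip_width: 0.037
```

Call:
move_arm(moves=[{"x": -2.5,"y": 0,"z": 0,"spin": 0.7,"jaw": 0.43},{"x": -2.5,"y": 0,"z": 0,"spin": 0.7,"jaw": 0.43}])

```text
time_s: 15.58
eef_pos: [0.5515, -0.1296, 0.0818]
orientation: [0.0, 0.998, -0.06, 0.003]
wrist_force: [5.7, 2.7, 2.8]
grip_width: 0.0369
```

Call:
move_arm(moves=[{"x": -2.5,"y": 0,"z": 0,"spin": 0.7,"jaw": 0.43},{"x": -2,"y": 0,"z": 0,"spin": 0.6,"jaw": 0.43}])

```text
time_s: 15.75
eef_pos: [0.5471, -0.129, 0.0818]
orientation: [-0.0, 0.997, -0.072, 0.003]
wrist_force: [7.2, 2.1, 1.8]
grip_width: 0.0366
```

Call:
move_arm(moves=[{"x": -2,"y": 0,"z": 0,"spin": 0.6,"jaw": 0.43},{"x": -2,"y": 0,"z": 0,"spin": 0.6,"jaw": 0.43}])

```text
time_s: 15.92
eef_pos: [0.5434, -0.1284, 0.0818]
orientation: [-0.0, 0.997, -0.082, 0.003]
wrist_force: [7.2, 2.8, 3.0]
grip_width: 0.0369
```

```bash
python3 - <<'E'
from h import *
pos,R,s=tool(); plan([.605,-.125,.078],8.6); print(s['wrist_force'],s['torque'],s['grip_width'])
im,d,K,T=grab('wrist',13); cv2.imwrite('pics/w13.png',im[:,:,::-1].copy())
im,d,K,T=grab('scene',13); crop(im,260,400,140,230,5,'pics/s13.png')
E
```

```text
pos [ 543.4 -128.4   81.8] jaw ang -9.39 tilt [ 6.5e-03 -4.0e-04 -1.0e+00] spin -17.99
shift mm, tool axes now [ 60.2 -13.4   4.2]  after spin [61.4  5.8  4.2]
[7.23258123 2.81196274 2.95706498] [ 0.40067335 -1.45984918  0.08937274] 0.03687340838579704
```

View pics/w13.png

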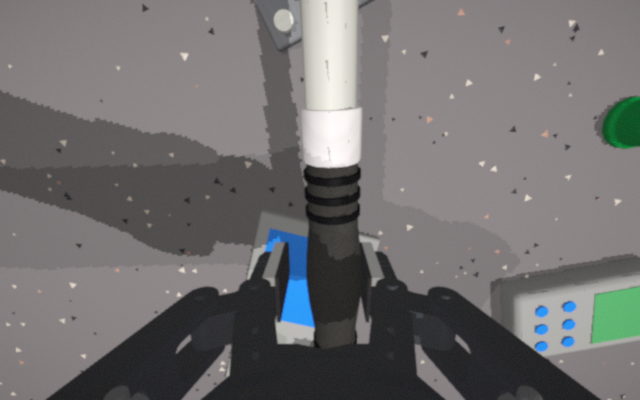

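View pics/s13.png

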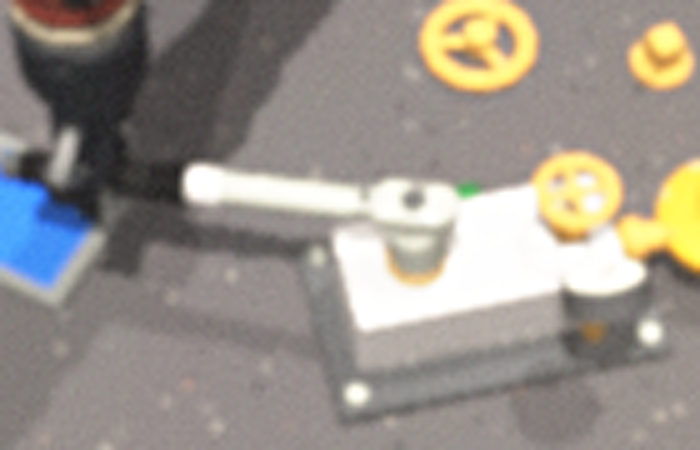

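Call:
move_arm(moves=[{"x": -2,"y": 0,"z": 0,"spin": 0.6,"jaw": 0.43},{"x": -2,"y": 0,"z": 0,"spin": 0.6,"jaw": 0.43}])

```text
time_s: 16.18
eef_pos: [0.5397, -0.1277, 0.0818]
orientation: [-0.0, 0.996, -0.092, 0.003]
wrist_force: [7.2, 2.1, 2.4]
grip_width: 0.0365
```

Call:
move_arm(moves=[{"x": -2,"y": 0,"z": 0,"spin": 0.6,"jaw": 0.43}])

```text
time_s: 16.27
eef_pos: [0.5378, -0.1273, 0.0819]
orientation: [-0.0, 0.995, -0.097, 0.003]
wrist_force: [7.6, 3.0, 2.8]
grip_width: 0.0366
```

```bash
python3 - <<'E'
from h import *
im,d,K,T=grab('scene',14); crop(im,290,370,160,210,10,'pics/s14.png'); W=world(d,K,T)
g=lambda x,y:(260+(x+.5)/5-.5,140+(y+.5)/5-.5)
im,d,K,T=grab('side',14); crop(im,290,370,170,250,7,'pics/d14.png')
E
```

```text
(no output)
```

View pics/s14.png

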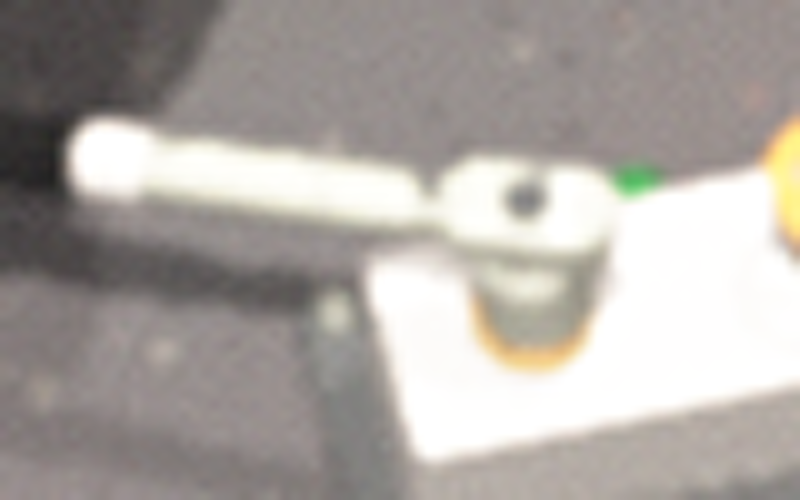

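View pics/d14.png

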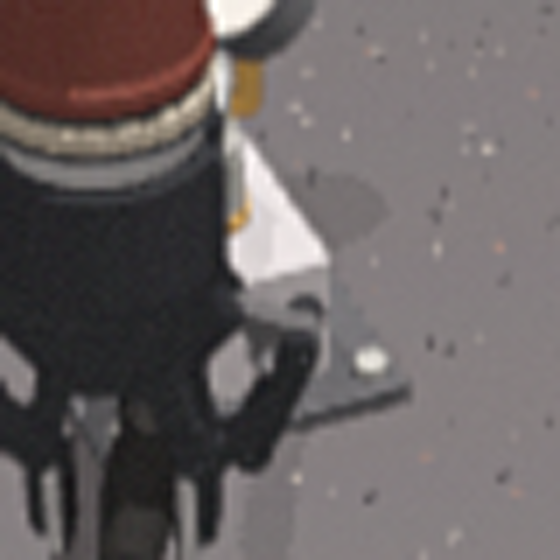

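```bash
python3 - <<'E'
from h import *
im,d,K,T=load('scene',14); W=world(d,K,T)
g=lambda x,y:(290+(x+.5)/10-.5,160+(y+.5)/10-.5)
for sag in (0,.06,.12):
    z=lambda r:.122-sag*r
    a=ray(*g(105,158),z(.125),K,T);b=ray(*g(395,191),z(.045),K,T);c=ray(*g(525,197),.122+.011,K,T)
    e=b-a; e/=np.linalg.norm(e[:2]); n=np.array([-e[1],e[0]])
    print(sag,'handle ang',np.degrees(np.arctan2(-e[1],-e[0])).round(2),'disc',c.round(4),'offset of disc from line mm',((c-a)[:2]@n*1e3).round(2),'r',np.linalg.norm((a-c)[:2]),np.linalg.norm((b-c)[:2]))
for x,y in [(105,158),(200,170),(300,182),(395,191),(525,197),(480,200)]:
    u,v=map(int,np.round(g(x,y))); print(W[v,u].round(4))
# compare with frame 9 (before pull), same construct
im,d,K,T=load('scene',9)
g=lambda x,y:(260+(x+.5)/5-.5,140+(y+.5)/5-.5)
for sag in (.06,.13):
    z=lambda r:.122-sag*r
    a=ray(*g(197,240),z(.125),K,T);b=ray(*g(340,221),z(.045),K,T)
    e=b-a; print('f9',np.degrees(np.arctan2(-e[1],-e[0])))
E
```

```text
0 handle ang -94.33 disc [0.572  0.0625 0.133 ] offset of disc from line mm -4.23 r 0.12735184391816848 0.03946981881216817
0.06 handle ang -96.39 disc [0.572  0.0625 0.133 ] offset of disc from line mm -4.61 r 0.12884996363843226 0.03991587071192859
0.12 handle ang -98.39 disc [0.572  0.0625 0.133 ] offset of disc from line mm -5.0 r 0.13053451160309584 0.040438441896310504
[ 0.5551 -0.0647  0.1193]
[ 0.5605 -0.034   0.1192]
[ 0.5647 -0.0035  0.1228]
[0.5687 0.0237 0.1258]
[0.5727 0.0623 0.1353]
[0.5712 0.0506 0.1267]
f9 -79.56740682363125
f9 -81.96723223004687
```

Call:
move_arm(moves=[{"x": -2,"y": 0,"z": 0,"spin": 0.6,"jaw": 0.43}])

```text
time_s: 16.45
eef_pos: [0.5361, -0.127, 0.0819]
orientation: [-0.0, 0.995, -0.102, 0.004]
wrist_force: [7.7, 2.7, 1.6]
grip_width: 0.0365
```

Call:
move_arm(moves=[{"x": -2,"y": 0,"z": 0,"spin": 0.6,"jaw": 0.43}])

```text
time_s: 16.53
eef_pos: [0.534, -0.1266, 0.0819]
orientation: [-0.0, 0.994, -0.108, 0.004]
wrist_force: [8.0, 2.1, 2.0]
grip_width: 0.0367
```

Call:
move_arm(moves=[{"x": -1.5,"y": 0,"z": 0,"spin": 0.5,"jaw": 0.43}])

```text
time_s: 16.62
eef_pos: [0.5324, -0.1262, 0.0819]
orientation: [-0.0, 0.994, -0.112, 0.004]
wrist_force: [7.2, 2.0, 2.3]
grip_width: 0.0368
```

Call:
move_arm(moves=[{"x": -1.5,"y": 0,"z": 0,"spin": 0.5,"jaw": 0.43}])

```text
time_s: 16.7
eef_pos: [0.5311, -0.1259, 0.0819]
orientation: [-0.0, 0.993, -0.116, 0.004]
wrist_force: [6.9, 2.3, 2.9]
grip_width: 0.0368
```

```bash
python3 - <<'E'
from h import *
F=[]
im,d,K,T=grab('scene',15); crop(im,290,370,160,210,10,'pics/s15.png')
F.append(tool()[2]['wrist_force'])
im,d,K,T=grab('wrist',15); crop(im,120,520,100,400,2,'pics/w15.png')
pos,R,s=tool();F.append(s['wrist_force']); print(np.round(F,2)); M=R.as_matrix(); print(pos,np.degrees(np.arctan2(M[1,0],M[0,0])))
E
```

```text
[[7.03 1.68 2.18]
 [7.74 2.31 2.12]]
[ 0.53088551 -0.12584119  0.08188764] -13.35938809842015
```

View pics/s15.png

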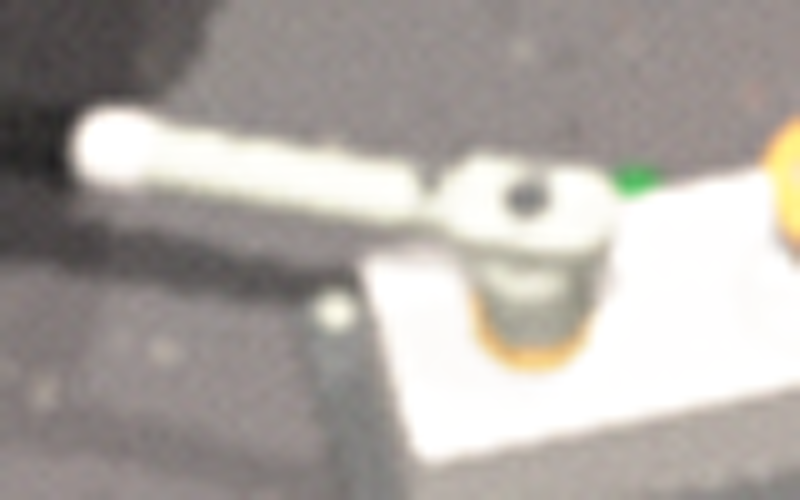

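View pics/w15.png

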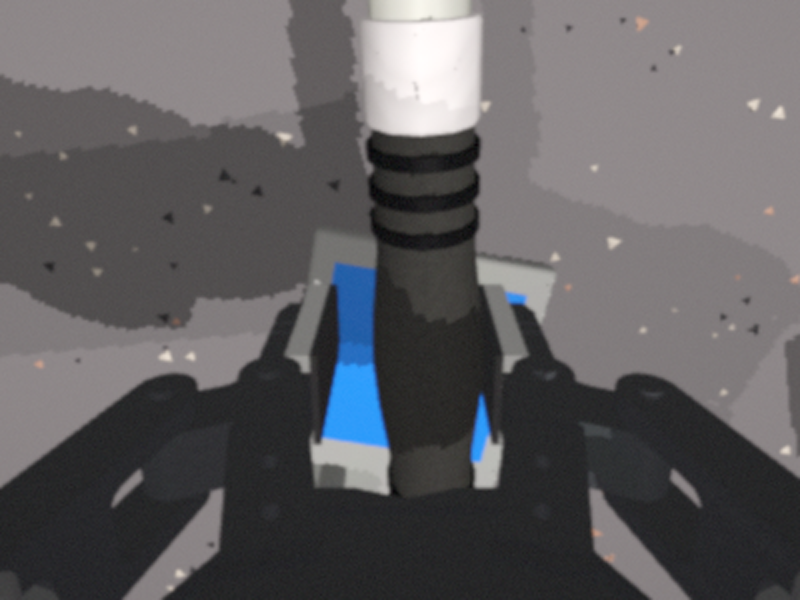

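Call:
move_arm(moves=[{"x": -1.5,"y": 0,"z": 0,"spin": 0.5,"jaw": 0.43}])

```text
time_s: 16.88
eef_pos: [0.53, -0.1255, 0.0819]
orientation: [-0.0, 0.993, -0.121, 0.004]
wrist_force: [8.2, 2.9, 1.9]
grip_width: 0.0369
```

Call:
move_arm(moves=[{"x": -1.5,"y": 0,"z": 0,"spin": 0.5,"jaw": 0.43}])

```text
time_s: 16.97
eef_pos: [0.5283, -0.1251, 0.0819]
orientation: [-0.0, 0.992, -0.125, 0.004]
wrist_force: [6.7, 2.8, 2.2]
grip_width: 0.0371
```

Call:
move_arm(moves=[{"x": -1.5,"y": 0,"z": 0,"spin": 0.4,"jaw": 0.43}])

```text
time_s: 17.05
eef_pos: [0.5266, -0.1248, 0.0818]
orientation: [-0.0, 0.992, -0.128, 0.003]
wrist_force: [7.0, 2.8, 2.5]
grip_width: 0.0367
```

```bash
python3 - <<'E'
from h import *
import os
F=[]
im,d,K,T=grab('scene',16); crop(im,290,370,160,210,10,'pics/s16.png')
for i in range(3):
    pos,R,s=tool(); f=np.array(s['wrist_force']); F.append(np.r_[f,R.as_matrix()[:,0]@f]); 
    if i<2: grab('wrist',16)
print(np.round(F,2)); M=R.as_matrix(); print(pos,np.degrees(np.arctan2(M[1,0],M[0,0])))
im=load('wrist',16)[0];crop(im,120,520,0,300,2,'pics/w16.png')
E
```

```text
[[6.69 2.69 1.67 5.79]
 [7.05 2.13 1.15 6.28]
 [7.41 2.23 2.83 6.61]]
[ 0.52619033 -0.12472344  0.08173946] -14.747267338103802
```

View pics/s16.png

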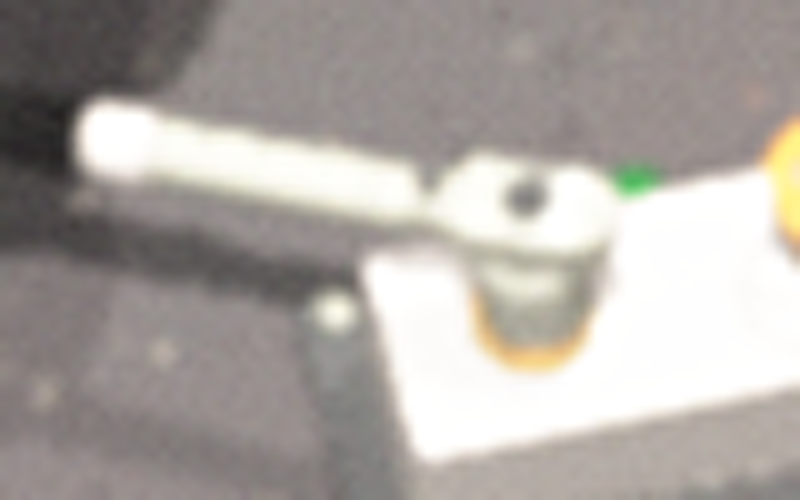

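View pics/w16.png

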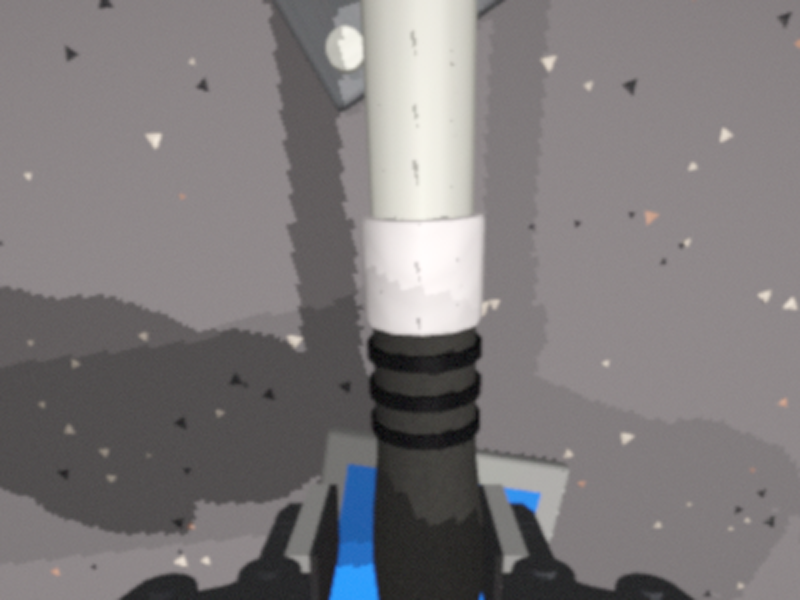

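Call:
move_arm(moves=[{"x": -1.5,"y": 0,"z": 0,"spin": 0.5,"jaw": 0.43}])

```text
time_s: 17.28
eef_pos: [0.5251, -0.1245, 0.0818]
orientation: [-0.0, 0.991, -0.133, 0.003]
wrist_force: [7.1, 2.0, 1.9]
grip_width: 0.0365
```

Call:
move_arm(moves=[{"x": -1.5,"y": 0,"z": 0,"spin": 0.5,"jaw": 0.43}])

```text
time_s: 17.37
eef_pos: [0.5234, -0.1241, 0.0817]
orientation: [-0.0, 0.991, -0.137, 0.003]
wrist_force: [6.7, 1.7, 1.8]
grip_width: 0.0368
```

```bash
cat > f.py <<'E'
from h import *
import sys
k=int(sys.argv[1]);F=[]
im,d,K,T=grab('scene',k); crop(im,290,370,160,210,10,f'pics/s{k}.png')
for i in range(3):
    pos,R,s=tool(); f=np.array(s['wrist_force']); F.append(np.r_[f,R.as_matrix()[:,0]@f]); 
    if i<2: grab('scene',k)
print(np.round(F,2)); M=R.as_matrix(); print(pos,np.degrees(np.arctan2(M[1,0],M[0,0])))
E
python3 f.py 17
```

```text
[[6.11 2.2  1.82 5.29]
 [5.42 1.97 1.39 4.68]
 [6.11 1.45 1.68 5.49]]
[ 0.52282379 -0.12415211  0.0816194 ] -15.763459144378238
```

View pics/s17.png

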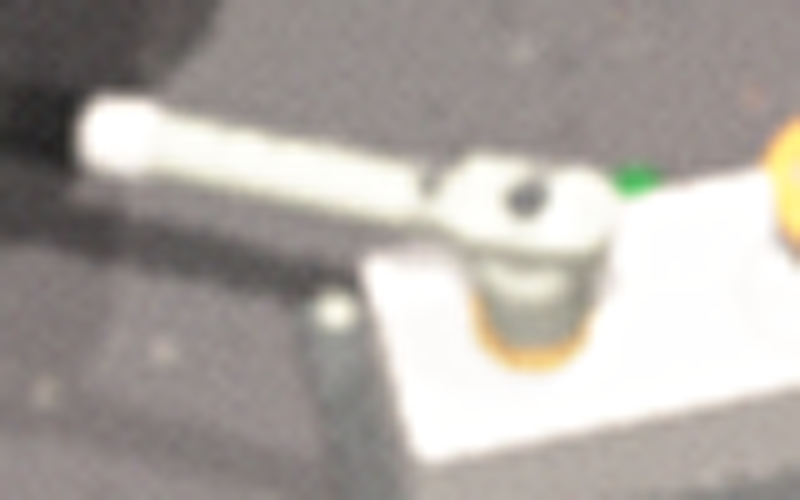

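Call:
move_arm(moves=[{"x": -1.5,"y": 0,"z": 0,"spin": 0.5,"jaw": 0.43},{"x": -1.5,"y": 0,"z": 0,"spin": 0.5,"jaw": 0.43}])

```text
time_s: 17.68
eef_pos: [0.5199, -0.1234, 0.0816]
orientation: [-0.0, 0.989, -0.146, 0.003]
wrist_force: [6.1, 1.7, 1.0]
grip_width: 0.0362
```

```bash
python3 f.py 18
```

```text
[[5.53 1.73 2.12 4.8 ]
 [5.73 1.3  0.77 5.11]
 [6.14 2.01 1.23 5.31]]
[ 0.51945379 -0.12350492  0.08148562] -16.782762461414812
```

View pics/s18.png

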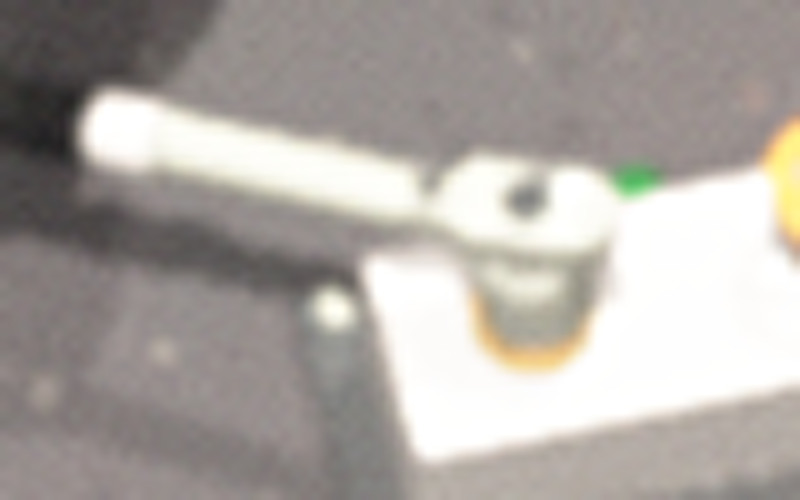

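Call:
move_arm(moves=[{"x": -1.5,"y": 0,"z": 0,"spin": 0.5,"jaw": 0.43},{"x": -1.5,"y": 0,"z": 0,"spin": 0.5,"jaw": 0.43}])

```text
time_s: 18.0
eef_pos: [0.5166, -0.1227, 0.0814]
orientation: [-0.0, 0.988, -0.155, 0.002]
wrist_force: [4.2, 0.9, 1.4]
grip_width: 0.0365
```

```bash
python3 f.py 19
```

```text
[[4.72 1.75 1.52 3.96]
 [4.66 1.07 1.81 4.11]
 [4.73 1.25 0.66 4.13]]
[ 0.51601678 -0.12274881  0.08134066] -17.801630723565285
```

Call:
move_arm(moves=[{"x": -1.5,"y": 0,"z": 0,"spin": 0.5,"jaw": 0.43},{"x": -1,"y": 0,"z": 0,"spin": 0.4,"jaw": 0.43}])

```text
time_s: 18.32
eef_pos: [0.5135, -0.1221, 0.0813]
orientation: [-0.0, 0.987, -0.163, 0.001]
wrist_force: [5.1, 1.1, 2.0]
grip_width: 0.0369
```

```bash
python3 f.py 20; python3 - <<'E'
from h import *
im,d,K,T=grab('wrist',20); crop(im,120,520,0,300,2,'pics/w20.png')
E
```

```text
[[4.1  1.04 1.   3.55]
 [5.48 1.54 2.36 4.7 ]
 [4.93 1.31 2.23 4.25]]
[ 0.51282535 -0.12217881  0.08113237] -18.701550525853353
```

View pics/s20.png

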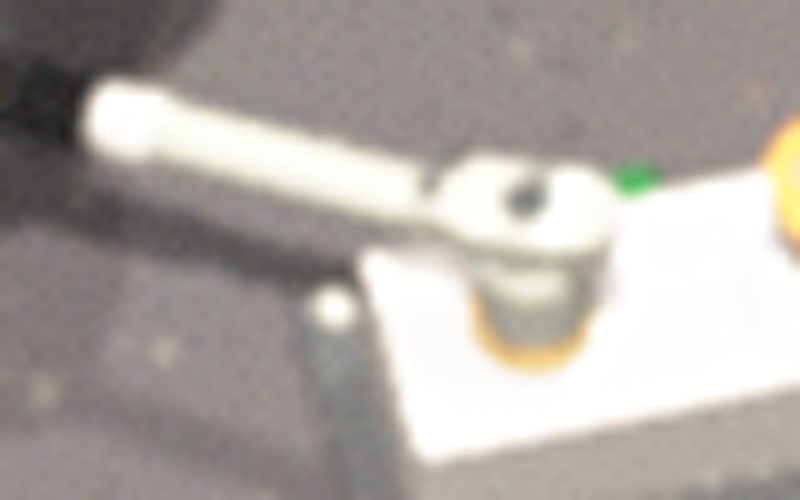

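View pics/w20.png

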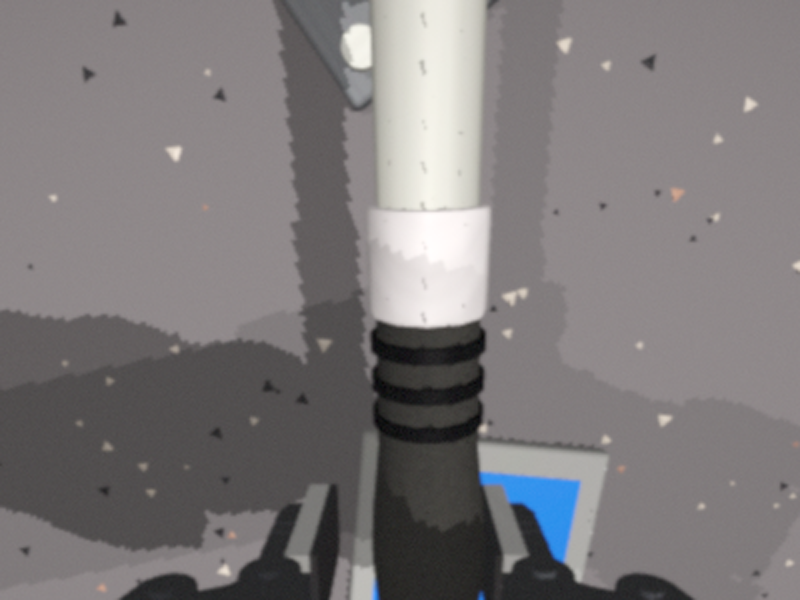

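Call:
move_arm(moves=[{"x": -1.5,"y": 0,"z": 0,"spin": 0.5,"jaw": 0.43},{"x": 0,"y": 0,"z": 0,"spin": 0,"jaw": 0.43}])

```text
time_s: 18.68
eef_pos: [0.5104, -0.1218, 0.0808]
orientation: [0.0, 0.986, -0.167, -0.0]
wrist_force: [4.2, 1.0, 0.9]
grip_width: 0.0366
```

```bash
python3 f.py 21
```

```text
[[4.02 0.52 0.07 3.63]
 [3.16 1.08 1.55 2.63]
 [4.2  1.28 0.95 3.55]]
[ 0.51043017 -0.12183829  0.08079906] -19.224442408289207
```

Call:
move_arm(moves=[{"x": 3,"y": 0,"z": 0,"spin": -1,"jaw": 0.43},{"x": 3,"y": 0,"z": 0,"spin": -1,"jaw": 0.43},{"x": 3,"y": 0,"z": 0,"spin": -1,"jaw": 0.43},{"x": 3,"y": 0,"z": 0,"spin": -1,"jaw": 0.43},{"x": 3,"y": 0,"z": 0,"spin": -1,"jaw": 0.43},{"x": 3,"y": 0,"z": 0,"spin": -1,"jaw": 0.43},{"x": 3,"y": 0,"z": 0,"spin": -1,"jaw": 0.43}])

```text
time_s: 19.42
eef_pos: [0.5327, -0.1282, 0.0814]
orientation: [0.0, 0.994, -0.105, 0.002]
wrist_force: [3.1, 0.0, 2.0]
grip_width: 0.0367
```

```bash
python3 f.py 22; python3 - <<'E'
from h import *
im,d,K,T=grab('wrist',22); crop(im,120,520,0,300,2,'pics/w22.png')
E
```

```text
[[5.46 0.67 2.15 5.21]
 [5.04 0.41 1.46 4.85]
 [4.54 0.68 2.96 4.31]]
[ 0.53206178 -0.12815881  0.08110958] -12.183137457989718
```

View pics/w22.png

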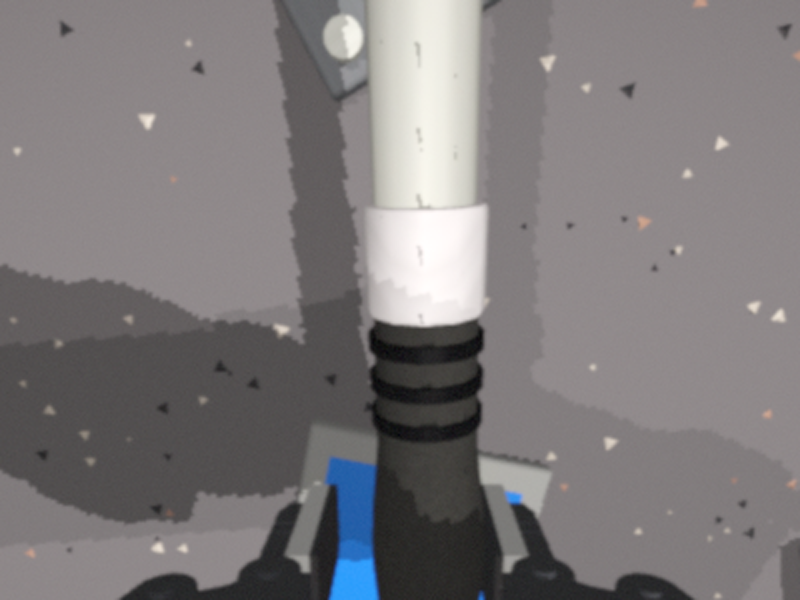

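Call:
move_arm(moves=[{"x": 2,"y": 0,"z": 0,"spin": -0.6,"jaw": 0.43},{"x": 2,"y": 0,"z": 0,"spin": -0.6,"jaw": 0.43},{"x": 2,"y": 0,"z": 0,"spin": -0.6,"jaw": 0.43},{"x": 2,"y": 0,"z": 0,"spin": -0.6,"jaw": 0.43},{"x": 0,"y": 0,"z": 0,"spin": 0,"jaw": 0.43}])

```text
time_s: 20.03
eef_pos: [0.5377, -0.1294, 0.0804]
orientation: [0.0, 0.996, -0.085, -0.001]
wrist_force: [1.4, -0.1, 0.6]
grip_width: 0.0371
```

```bash
python3 f.py 23; python3 - <<'E'
from h import *
im,d,K,T=grab('wrist',23); crop(im,120,520,100,400,2,'pics/w23.png')
E
```

```text
[[ 0.33 -0.72 -0.69  0.45]
 [ 1.93 -1.71  1.62  2.19]
 [ 1.66 -0.41  0.39  1.71]]
[ 0.53784697 -0.12939403  0.08053292] -9.83973926415205
```

View pics/w23.png

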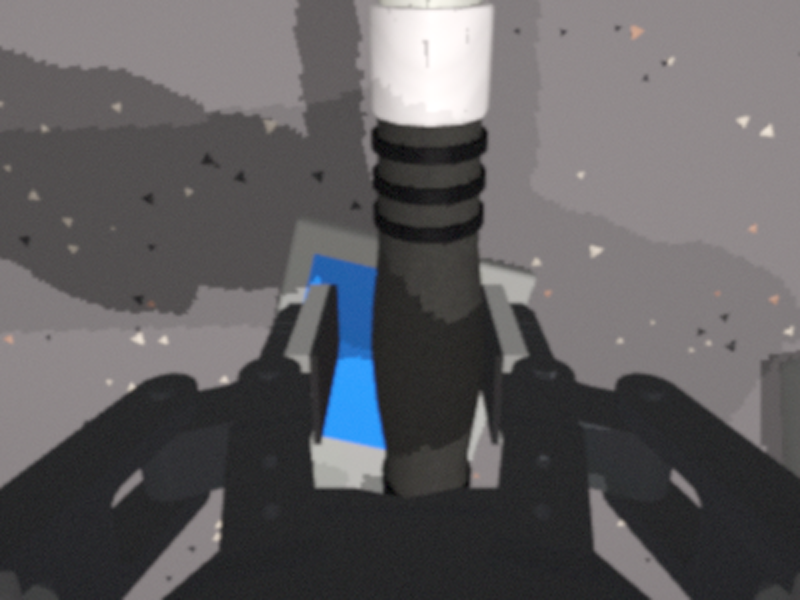

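View pics/s23.png

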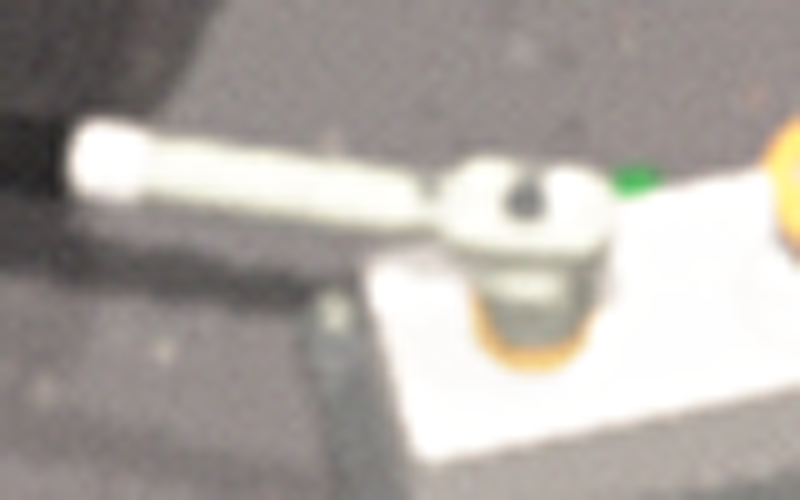

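Call:
move_arm(moves=[{"x": 3,"y": 0,"z": 0,"spin": 0,"jaw": 0.7},{"x": 1,"y": 0,"z": 0,"spin": 0,"jaw": 1},{"x": 0,"y": 0,"z": 0,"spin": 0,"jaw": 1},{"x": 0,"y": 0,"z": 0,"spin": 0,"jaw": 1},{"x": 0,"y": 0,"z": 0,"spin": 0,"jaw": 1},{"x": 0,"y": 0,"z": -15,"spin": 0,"jaw": 1},{"x": 0,"y": 0,"z": -30,"spin": 0,"jaw": 1},{"x": 0,"y": 0,"z": -30,"spin": 0,"jaw": 1},{"x": 0,"y": 0,"z": -30,"spin": 0,"jaw": 1},{"x": 0,"y": 0,"z": -15,"spin": 0,"jaw": 1},{"x": 0,"y": -20,"z": -5,"spin": 0,"jaw": 1},{"x": 0,"y": -35,"z": 0,"spin": 0,"jaw": 1},{"x": 0,"y": -35,"z": 0,"spin": 0,"jaw": 1},{"x": 0,"y": -35,"z": 0,"spin": 0,"jaw": 1},{"x": 0,"y": -35,"z": 0,"spin": 0,"jaw": 1},{"x": 0,"y": -20,"z": 0,"spin": 0,"jaw": 1},{"x": 0,"y": 0,"z": 0,"spin": 0,"jaw": 1}])

```text
time_s: 21.65
eef_pos: [0.5734, 0.0556, 0.2049]
orientation: [-0.002, 0.997, -0.08, -0.001]
wrist_force: [0.1, 0.5, -0.3]
grip_width: 0.0854
```

```bash
python3 - <<'E'
from h import *
pos,R,s=tool(); plan([.577,.061,.1],-10)
im,d,K,T=grab('wrist',24); cv2.imwrite('pics/w24.png',im[:,:,::-1].copy()); crop(im,240,400,130,290,5,'pics/w24c.png')
E
```

```text
pos [573.4  55.6 204.9] jaw ang -9.18 tilt [-0.0015  0.0046 -1.    ] spin 0.82
shift mm, tool axes now [  2.9  -5.5 104.9]  after spin [  2.9  -5.5 104.9]
```

View pics/w24.png

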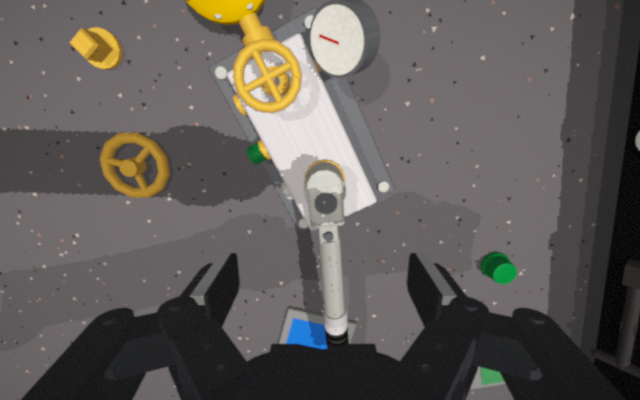

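View pics/w24c.png

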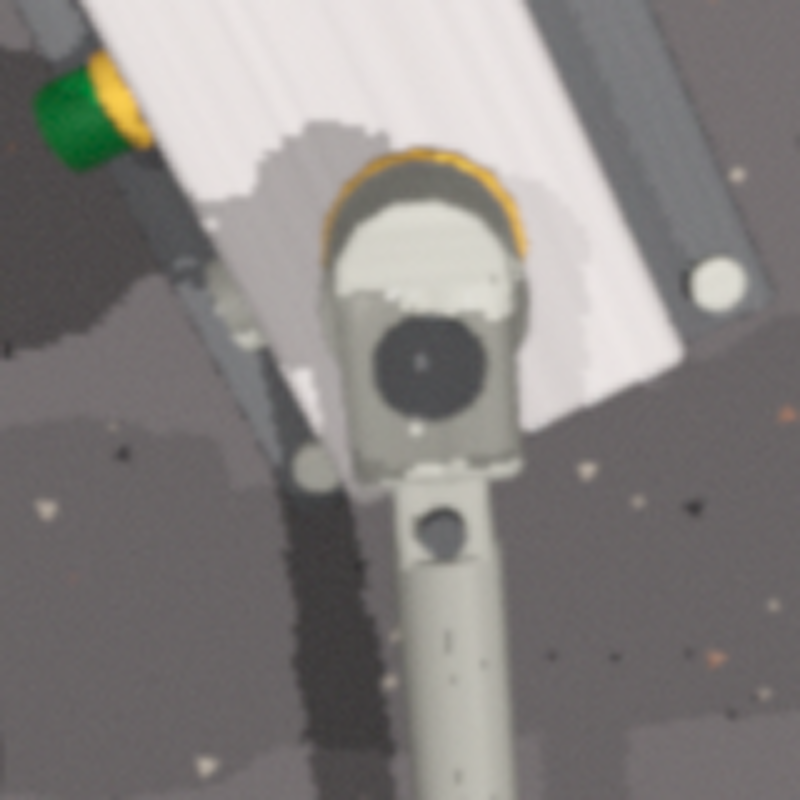

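```bash
python3 - <<'E'
from h import *
im,d,K,T=load('wrist',24); W=world(d,K,T)
g=lambda x,y:(240+(x+.5)/5-.5,130+(y+.5)/5-.5)
P=[]
for n,x,y in [('disc',430,367),('pin',440,530),('tube',452,620),('tube',459,720),('tube',463,790),('headL',350,440),('headR',515,435)]:
    u,v=g(x,y); a=np.median(W[int(round(v))-1:int(round(v))+2,int(round(u))-1:int(round(u))+2].reshape(-1,3),axis=0); r=ray(u,v,a[2],K,T); P.append(r); print(n,r.round(4))
for i,j in((0,1),(2,4),(0,4),(1,4)):
    e=P[j]-P[i]; print(i,j,np.degrees(np.arctan2(e[1],e[0])).round(2))
# tube edges mid for head sides: left (335,300)->(352,470); right (520,310)->(520,465)
for a,b in(((335,300),(353,470)),((521,310),(521,462))):
    e=ray(*g(*b),.131,K,T)-ray(*g(*a),.131,K,T); print('side',np.degrees(np.arctan2(e[1],e[0])))
E
```

```text
disc [0.5782 0.0629 0.1341]
pin [0.5753 0.0343 0.1312]
tube [0.5746 0.0162 0.1278]
tube [ 0.5727 -0.0044  0.1253]
tube [ 0.5711 -0.0193  0.124 ]
headL [0.5635 0.0515 0.1301]
headR [0.5896 0.0479 0.1294]
0 1 -95.76
2 4 -95.5
0 4 -94.9
1 4 -94.44
side -94.2839851957133
side -97.97461956872495
```

```bash
python3 - <<'E'
from h import *
plan([.5774,.058,.1016],-5.5)
E
```

```text
pos [573.   51.5 205.2] jaw ang -9.43 tilt [-0.0015  0.0015 -1.    ] spin -3.93
shift mm, tool axes now [  3.4  -7.  103.6]  after spin [  3.9  -6.8 103.6]
```

Call:
move_arm(moves=[{"x": 1.5,"y": -3,"z": 15,"spin": -2,"jaw": 1},{"x": 2,"y": -4,"z": 20,"spin": -2,"jaw": 1},{"x": 0,"y": 0,"z": 20,"spin": 0,"jaw": 1},{"x": 0,"y": 0,"z": 10,"spin": 0,"jaw": 1},{"x": 0,"y": 0,"z": 0,"spin": 0,"jaw": 1},{"x": 0,"y": 0,"z": 0,"spin": 0,"jaw": 1}])

```text
time_s: 22.2
eef_pos: [0.5777, 0.0525, 0.1409]
orientation: [0.001, 0.999, -0.052, -0.0]
wrist_force: [0.2, 0.2, 0.6]
grip_width: 0.0851
```

```bash
python3 - <<'E'
from h import *
plan([.5774,.058,.1016],-5.5)
im,d,K,T=grab('wrist',25); crop(im,120,520,100,400,2,'pics/w25.png')
plan([.5774,.058,.1016],-5.5)
E
```

```text
pos [577.7  52.5 140.9] jaw ang -5.92 tilt [-8.e-04 -1.e-03 -1.e+00] spin -0.42
shift mm, tool axes now [-0.8 -5.5 39.3]  after spin [-0.7 -5.5 39.3]
pos [578.3  52.7 141.7] jaw ang -5.91 tilt [ 1.2e-03 -7.0e-04 -1.0e+00] spin -0.41
shift mm, tool axes now [-1.5 -5.2 40.1]  after spin [-1.5 -5.2 40.1]
```

View pics/w25.png

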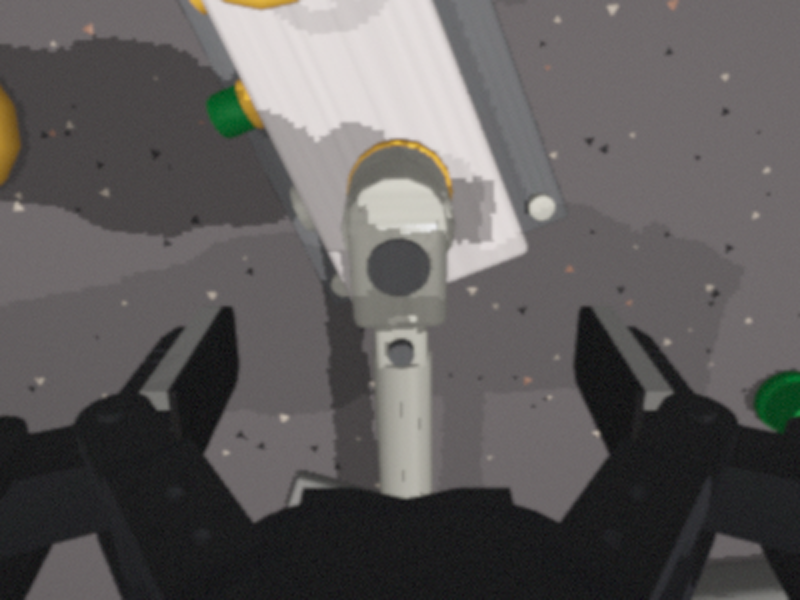

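Call:
move_arm(moves=[{"x": -2,"y": -2.5,"z": 12,"spin": -1,"jaw": 1},{"x": 0,"y": 0,"z": 14,"spin": 0,"jaw": 1},{"x": 0,"y": 0,"z": 10,"spin": 0,"jaw": 1},{"x": 0,"y": 0,"z": 4,"spin": 0,"jaw": 1},{"x": 0,"y": 0,"z": 0,"spin": 0,"jaw": 1}])

```text
time_s: 22.67
eef_pos: [0.5759, 0.0563, 0.1006]
orientation: [0.0, 0.999, -0.042, -0.0]
wrist_force: [-0.0, 0.0, 0.9]
grip_width: 0.0858
```

```bash
python3 - <<'E'
from h import *
plan([.5774,.058,.1016],-5.5)
im,d,K,T=grab('wrist',26); crop(im,120,520,100,400,2,'pics/w26.png')
E
```

```text
pos [575.9  56.3 100.6] jaw ang -4.84 tilt [-9.e-04 -3.e-04 -1.e+00] spin 0.66
shift mm, tool axes now [ 1.4 -1.8 -1. ]  after spin [ 1.3 -1.8 -1. ]
```

View pics/w26.png

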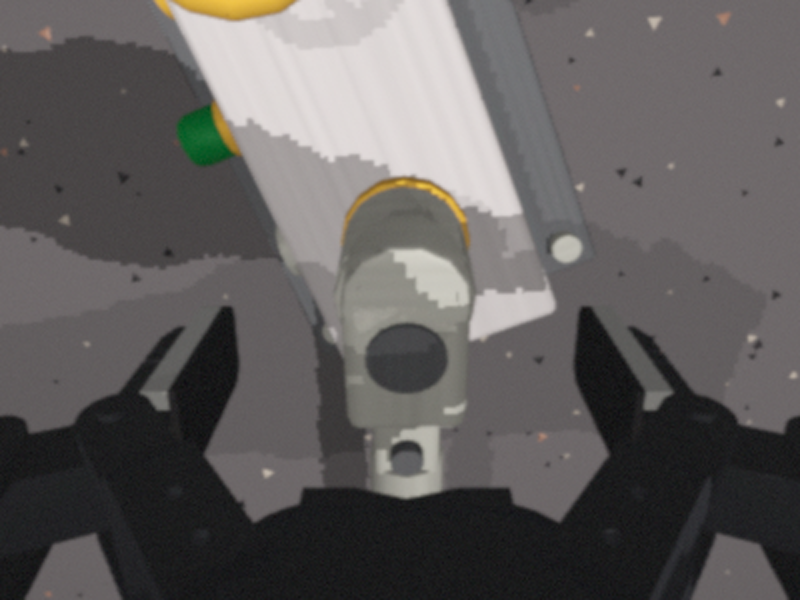

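Call:
move_arm(moves=[{"x": 0,"y": 0,"z": 0,"spin": 0,"jaw": 0},{"x": 0,"y": 0,"z": 0,"spin": 0,"jaw": 0},{"x": 0,"y": 0,"z": 0,"spin": 0,"jaw": 0},{"x": 0,"y": 0,"z": 0,"spin": 0,"jaw": 0},{"x": 0,"y": 0,"z": 0,"spin": 0,"jaw": 0},{"x": 0,"y": 0,"z": 0,"spin": 0,"jaw": 0},{"x": 0,"y": 0,"z": 0,"spin": 0,"jaw": 0},{"x": 0,"y": 0,"z": 0,"spin": 0,"jaw": 0},{"x": 0,"y": 0,"z": 0,"spin": 0,"jaw": 0}], grip_force=110)

```text
time_s: 23.47
eef_pos: [0.576, 0.0567, 0.1019]
orientation: [-0.0, 0.999, -0.042, -0.0]
wrist_force: [-2.8, 0.3, 5.6]
grip_width: 0.0309
```

```bash
python3 - <<'E'
from h import *
im,d,K,T=grab('wrist',27); crop(im,120,520,100,400,2,'pics/w27.png')
plan([.5774,.058,.1016],-5.5); print(tool()[2]['wrist_force'],tool()[2]['torque'],tool()[2]['grip_width'])
E
```

```text
pos [576.   56.8 101.9] jaw ang -4.8 tilt [-1.e-04  7.e-04 -1.e+00] spin 0.7
shift mm, tool axes now [ 1.3 -1.4  0.3]  after spin [ 1.3 -1.4  0.3]
[-2.28927049 -0.11548209  5.59357419] [0.00756728 0.40459864 0.03337222] 0.030851040372655597
```

View pics/w27.png

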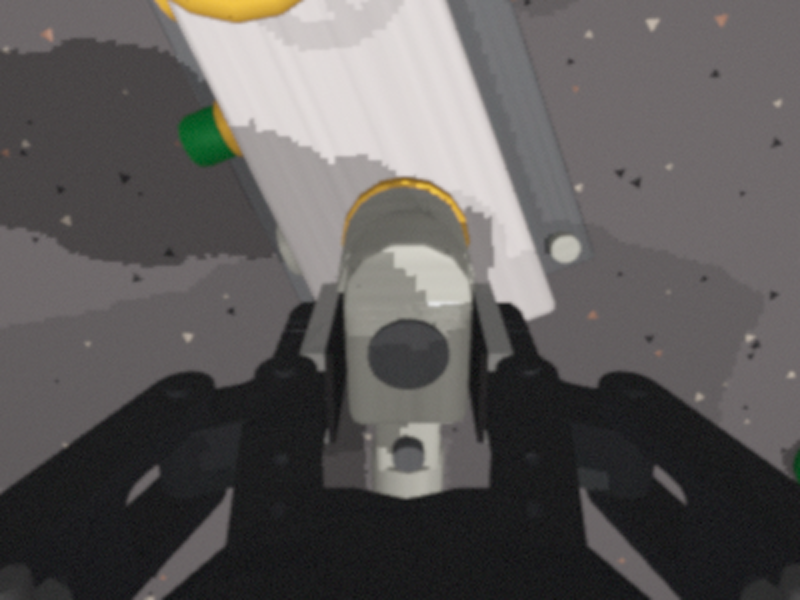

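Call:
move_arm(moves=[{"x": 0,"y": 0,"z": -3,"spin": 0,"jaw": 0},{"x": 0,"y": 0,"z": -4,"spin": 0,"jaw": 0},{"x": 0,"y": 0,"z": -4,"spin": 0,"jaw": 0},{"x": 0,"y": 0,"z": 0,"spin": 0,"jaw": 0}])

```text
time_s: 23.85
eef_pos: [0.5759, 0.0561, 0.1122]
orientation: [0.0, 0.999, -0.042, -0.0]
wrist_force: [-0.6, -1.0, -4.0]
grip_width: 0.0303
```

Lifting freely with only the wrench's weight on the wrist; continuing up.

Call:
move_arm(moves=[{"x": 0,"y": 0,"z": -4,"spin": 0,"jaw": 0},{"x": 0,"y": 0,"z": -4,"spin": 0,"jaw": 0},{"x": 0,"y": 0,"z": -5,"spin": 0,"jaw": 0},{"x": 0,"y": 0,"z": -8,"spin": 0,"jaw": 0},{"x": 0,"y": 0,"z": -12,"spin": 0,"jaw": 0},{"x": 0,"y": 0,"z": -15,"spin": 0,"jaw": 0},{"x": 0,"y": 0,"z": -10,"spin": 0,"jaw": 0},{"x": 0,"y": 0,"z": 0,"spin": 0,"jaw": 0},{"x": 0,"y": 0,"z": 0,"spin": 0,"jaw": 0}])

```text
time_s: 24.6
eef_pos: [0.5765, 0.0571, 0.1706]
orientation: [-0.0, 0.999, -0.042, 0.001]
wrist_force: [-0.3, 0.4, -5.0]
grip_width: 0.0309
```

```bash
python3 - <<'E'
from h import *
im,d,K,T=grab('wrist',28); crop(im,120,520,100,400,2,'pics/w28.png')
plan([.5177,-.1957,.165],-24.15); print(tool()[2]['wrist_force'],tool()[2]['grip_width'])
im,d,K,T=grab('side',28); crop(im,225,425,100,250,4,'pics/d28.png')
W=world(d,K,T); np.save('W28.npy',W)
E
```

```text
pos [575.8  57.1 169.7] jaw ang -4.79 tilt [-5.e-04  7.e-04 -1.e+00] spin 19.36
shift mm, tool axes now [-36.7 256.8   4.6]  after spin [ 50.5 254.4   4.6]
[-0.48926916 -0.4304812  -4.56757387] 0.030965119257433744
```

View pics/w28.png

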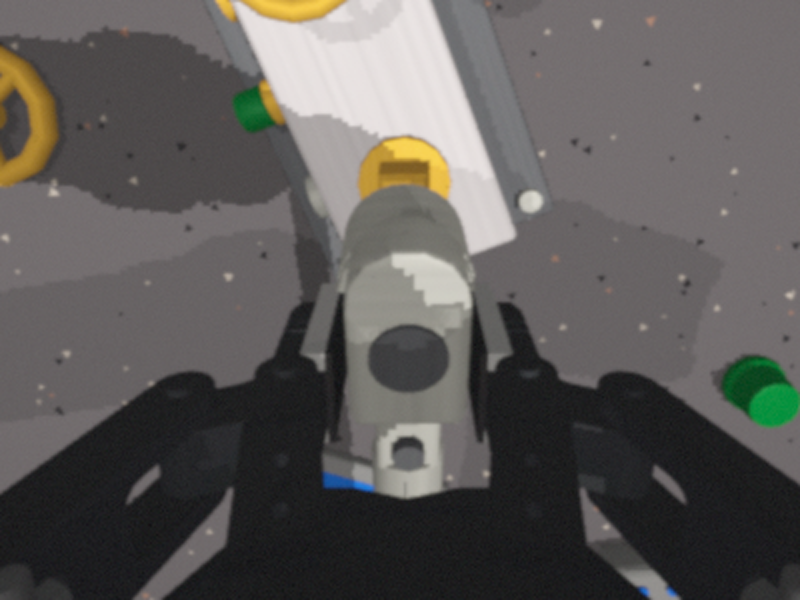

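View pics/d28.png

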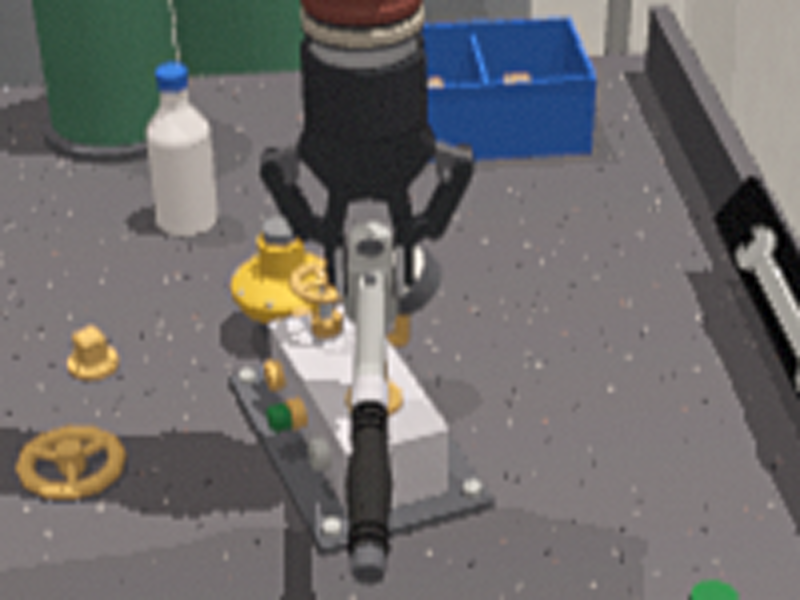

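```bash
python3 - <<'E'
from h import *
W=np.load('W28.npy')
for x,y in [(369,300),(369,330),(369,360),(370,390),(370,420),(370,470),(370,510)]:
    u,v=225+x//4,100+y//4; print(np.median(W[v-1:v+2,u-1:u+2].reshape(-1,3),axis=0).round(4))
im,d,K,T=load('wrist',28); pos,R,s=tool(); M=R.as_matrix()
g=lambda x,y:((x+.5)/2-.5+120,(y+.5)/2-.5+100)
W=world(d,K,T)
for x,y in((408,357),(408,450),(404,190)):
    u,v=map(int,np.round(g(x,y))); p=W[v,u]; print('tool frame',(M.T@(p-pos)*1e3).round(2))
E
```

```text
[0.5708 0.0104 0.1926]
[ 0.569  -0.0137  0.1893]
[ 0.5667 -0.0437  0.1856]
[ 0.5648 -0.0689  0.1836]
[ 0.5629 -0.0933  0.1801]
[ 0.5599 -0.134   0.1777]
[ 0.5579 -0.1606  0.1706]
tool frame [  3.04  -5.73 -32.23]
tool frame [  3.09  21.07 -30.21]
tool frame [  2.2  -30.07  14.97]
```

Call:
move_arm(moves=[{"x": -2,"y": 13,"z": 0,"spin": 0,"jaw": 0},{"x": -3.5,"y": 24,"z": 0,"spin": 0,"jaw": 0},{"x": -4,"y": 30,"z": 0,"spin": 0,"jaw": 0},{"x": -4.5,"y": 30,"z": 0,"spin": 0,"jaw": 0},{"x": -4.5,"y": 30,"z": 0,"spin": 0,"jaw": 0},{"x": -4.5,"y": 30,"z": 0,"spin": 0,"jaw": 0},{"x": -4.5,"y": 30,"z": 0,"spin": 0,"jaw": 0},{"x": -4,"y": 30,"z": 0,"spin": 0,"jaw": 0},{"x": -3,"y": 23,"z": 0,"spin": 0,"jaw": 0},{"x": -2,"y": 14,"z": 0,"spin": 2,"jaw": 0},{"x": 0,"y": 4,"z": 0,"spin": 5,"jaw": 0},{"x": 0,"y": 0,"z": 0,"spin": 6,"jaw": 0},{"x": 0,"y": 0,"z": 0,"spin": 5,"jaw": 0},{"x": 0,"y": 0,"z": 0,"spin": 1.7,"jaw": 0},{"x": 0,"y": 0,"z": 0,"spin": 0,"jaw": 0},{"x": 0,"y": 0,"z": 0,"spin": 0,"jaw": 0}])

```text
time_s: 26.03
eef_pos: [0.5179, -0.1969, 0.1695]
orientation: [-0.0, 0.977, -0.211, -0.0]
wrist_force: [-0.5, -0.3, -3.4]
grip_width: 0.0308
```

```bash
python3 - <<'E'
from h import *
im,d,K,T=grab('wrist',29); crop(im,120,520,100,400,2,'pics/w29.png')
plan([.5177,-.1957,.165],-24.5)
im,d,K,T=grab('side',29); crop(im,200,400,200,400,3,'pics/d29.png')
plan([.5177,-.1957,.165],-24.5)
im,d,K,T=grab('scene',29); crop(im,180,310,120,210,6,'pics/s29.png')
E
```

```text
pos [ 517.9 -197.1  169.7] jaw ang -24.41 tilt [-4.e-04  2.e-04 -1.e+00] spin 0.09
shift mm, tool axes now [-0.8 -1.1  4.7]  after spin [-0.8 -1.1  4.7]
pos [ 518.  -197.1  169.8] jaw ang -24.43 tilt [-2.e-04  2.e-04 -1.e+00] spin 0.07
shift mm, tool axes now [-0.8 -1.2  4.8]  after spin [-0.8 -1.2  4.8]
```

View pics/w29.png

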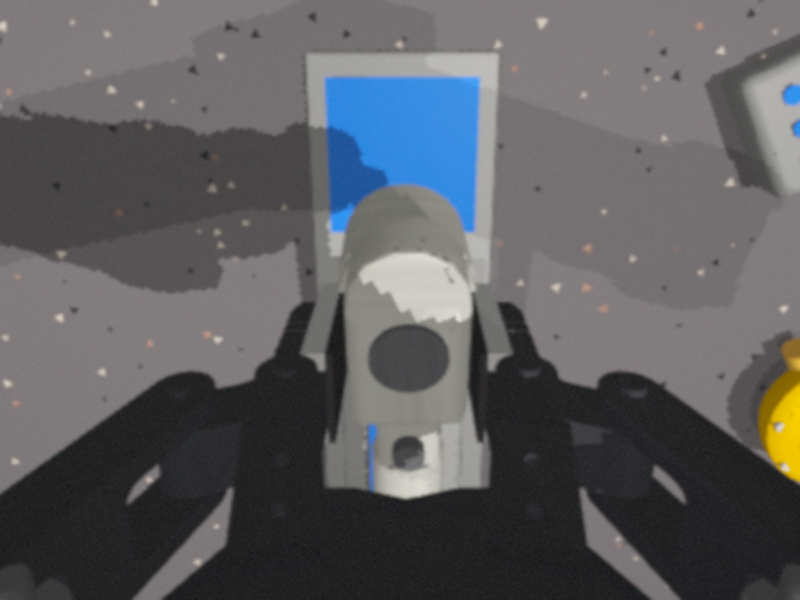

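View pics/d29.png

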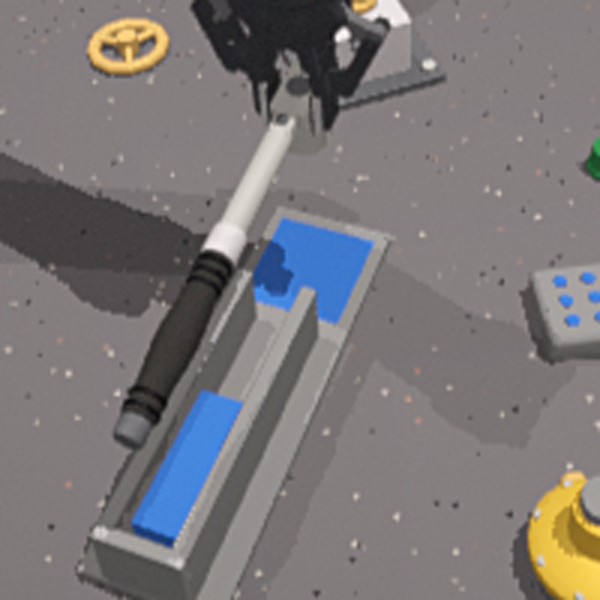

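View pics/s29.png

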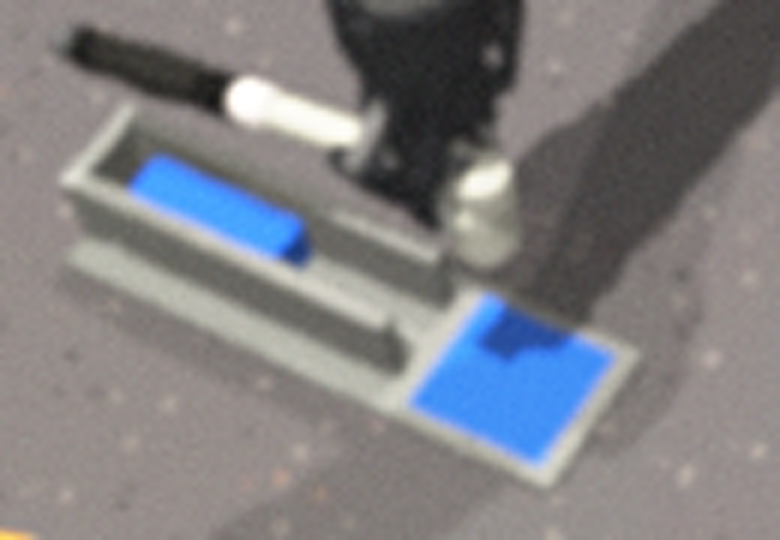

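```bash
python3 - <<'E'
from h import *
im,d,K,T=load('side',29); W=world(d,K,T)
o=np.array([.5206,-.1893]);a=np.radians(-114.15);ex=np.array([np.cos(a),np.sin(a)]);ey=np.array([-ex[1],ex[0]])
def tr(p): q=p[:2]-o; return np.round([q@ex*1e3,q@ey*1e3,p[2]*1e3],1)
for n,x,y in [('tube',267,155),('tube',250,190),('collar',224,242),('grip',185,315),('grip',160,365),('restL',206,392),('restR',240,402),('rest far L',138,528),('rest far R',173,543)]:
    u,v=round(200+x/3),round(200+y/3); print(n,tr(np.median(W[v-1:v+2,u-1:u+2].reshape(-1,3),axis=0)))
# width scan across tube rows: mid in each of several rows with height mask
for v in range(245,275,6):
    row=W[v]; m=(row[:,2]>.15)&(row[:,2]<.25); us=np.nonzero(m)[0]; us=us[(us>230)&(us<300)]
    if len(us): print(v,us.min(),us.max(),tr(W[v,us].mean(0)))
# in wrist view: disc/ pin x in tray frame
im,d,K,T=load('wrist',29);W=world(d,K,T)
g=lambda x,y:((x+.5)/2-.5+120,(y+.5)/2-.5+100)
for n,x,y in (('disc',408,357),('pin',407,450),('frontrim',406,187)):
    u,v=g(x,y); z=W[round(v),round(u),2]; print(n,tr(ray(u,v,z,K,T)))
for n,x,y in (('TL',306,54),('TR',498,54)): print(n,tr(ray(*g(x,y),.008,K,T)))
# blue rest edge left of tube, walls: inner edges at z=.06
E
```

```text
tube [ 65.9   3.4 191.5]
tube [ 94.    2.8 188.1]
collar [134.2   4.1 183.1]
grip [187.8   3.4 177.5]
grip [221.5   2.4 172.3]
restL [151.  -15.9  39.7]
restR [150.2   7.7  39.2]
rest far L [249.3 -16.7  35.7]
rest far R [260.1  16.9  59.5]
245 288 299 [ 41.6   2.6 187.6]
251 285 294 [ 62.2   2.8 190.3]
257 282 292 [ 75.9   3.2 187.1]
263 279 289 [ 91.1   3.4 185.6]
269 276 285 [106.1   2.6 184. ]
disc [  1.4   2.6 201.4]
pin [ 29.2   2.3 197.7]
frontrim [-22.6   2.2 150.5]
TL [-52.3 -48.8   8. ]
TR [-51.9  48.9   8. ]
```

Call:
move_arm(moves=[{"x": -1.5,"y": -1,"z": 10,"spin": 0,"jaw": 0},{"x": 0,"y": 0,"z": 18,"spin": 0,"jaw": 0},{"x": 0,"y": 0,"z": 20,"spin": 0,"jaw": 0},{"x": 0,"y": 0,"z": 15,"spin": 0,"jaw": 0},{"x": 0,"y": 0,"z": 7,"spin": 0,"jaw": 0},{"x": 0,"y": 0,"z": 0,"spin": 0,"jaw": 0},{"x": 0,"y": 0,"z": 0,"spin": 0,"jaw": 0}])

```text
time_s: 26.77
eef_pos: [0.5171, -0.196, 0.0998]
orientation: [0.0, 0.977, -0.212, -0.0]
wrist_force: [0.4, -0.2, -3.9]
grip_width: 0.0305
```

```bash
python3 - <<'E'
from h import *
im,d,K,T=grab('side',30); crop(im,200,400,200,400,3,'pics/d30.png')
plan([.5173,-.1956,.033],-24.4)
E
```

```text
pos [ 517.6 -196.4  100.5] jaw ang -24.51 tilt [ 1.3e-03 -9.0e-04 -1.0e+00] spin -0.11
shift mm, tool axes now [-0.7 -0.6 67.4]  after spin [-0.7 -0.6 67.4]
```

View pics/d30.png

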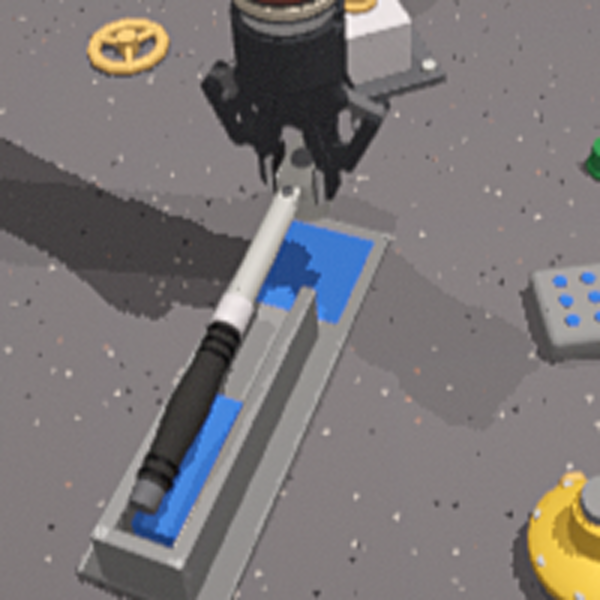

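Call:
move_arm(moves=[{"x": -0.5,"y": -0.5,"z": 10,"spin": 0,"jaw": 0},{"x": 0,"y": 0,"z": 10,"spin": 0,"jaw": 0},{"x": 0,"y": 0,"z": 8,"spin": 0,"jaw": 0},{"x": 0,"y": 0,"z": 5,"spin": 0,"jaw": 0},{"x": 0,"y": 0,"z": 4,"spin": 0,"jaw": 0},{"x": 0,"y": 0,"z": 0,"spin": 0,"jaw": 0}])

```text
time_s: 27.32
eef_pos: [0.5162, -0.195, 0.0618]
orientation: [-0.0, 0.977, -0.212, -0.001]
wrist_force: [0.3, -0.0, -3.9]
grip_width: 0.0307
```

Call:
move_arm(moves=[{"x": 0,"y": 0,"z": 3,"spin": 0,"jaw": 0},{"x": 0,"y": 0,"z": 3,"spin": 0,"jaw": 0},{"x": 0,"y": 0,"z": 3,"spin": 0,"jaw": 0},{"x": 0,"y": 0,"z": 0,"spin": 0,"jaw": 0}], grip_force=50)

```text
time_s: 27.65
eef_pos: [0.5167, -0.1952, 0.0535]
orientation: [0.0, 0.977, -0.212, -0.0]
wrist_force: [-0.4, 0.3, -3.8]
grip_width: 0.0306
```

Call:
move_arm(moves=[{"x": 0,"y": 0,"z": 3,"spin": 0,"jaw": 0},{"x": 0,"y": 0,"z": 3,"spin": 0,"jaw": 0},{"x": 0,"y": 0,"z": 0,"spin": 0,"jaw": 0}], grip_force=30)

```text
time_s: 27.9
eef_pos: [0.5167, -0.1951, 0.0474]
orientation: [0.0, 0.977, -0.212, -0.0]
wrist_force: [0.7, -0.4, -3.8]
grip_width: 0.0305
```

```bash
python3 - <<'E'
from h import *
im,d,K,T=grab('side',31); crop(im,200,400,200,400,3,'pics/d31.png')
W=world(d,K,T)
im,d,K,T=grab('wrist',31); crop(im,120,520,100,400,2,'pics/w31.png')
E
```

```text
(no output)
```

View pics/d31.png

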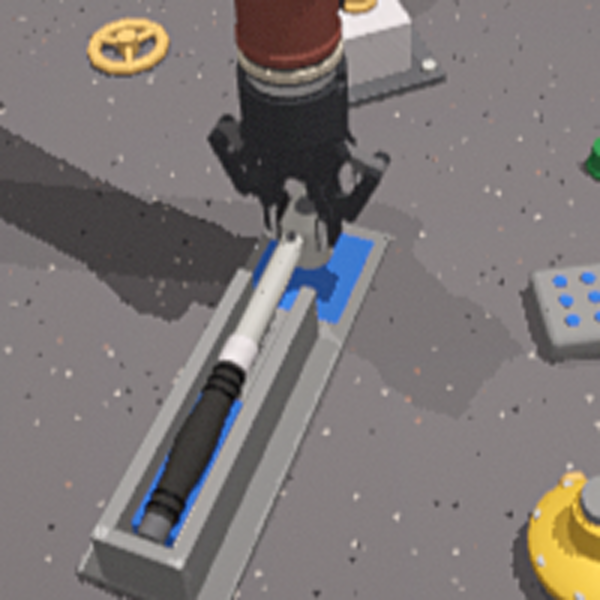

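View pics/w31.png

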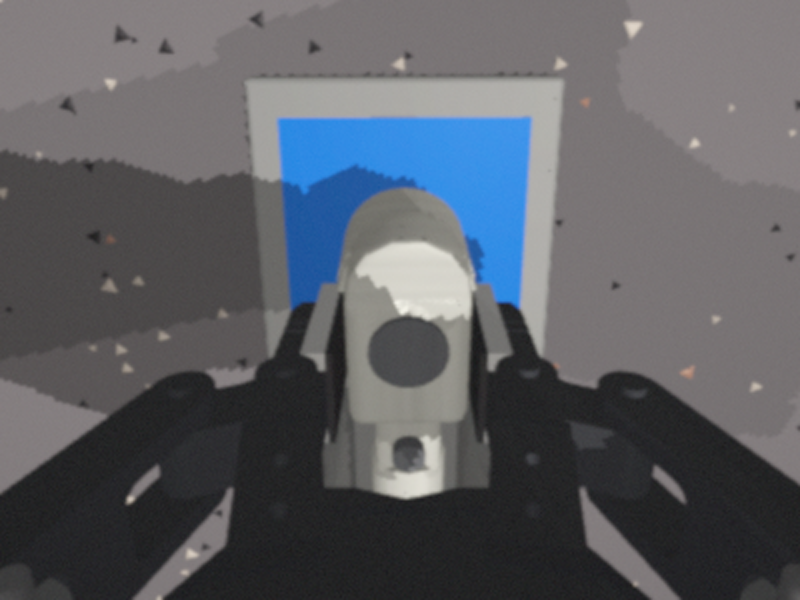

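Call:
move_arm(moves=[{"x": 0,"y": 0,"z": 2,"spin": 0,"jaw": 0},{"x": 0,"y": 0,"z": 2,"spin": 0,"jaw": 0},{"x": 0,"y": 0,"z": 2,"spin": 0,"jaw": 0},{"x": 0,"y": 0,"z": 0,"spin": 0,"jaw": 0}], grip_force=25)

```text
time_s: 28.33
eef_pos: [0.5168, -0.1951, 0.0416]
orientation: [0.0, 0.977, -0.212, -0.0]
wrist_force: [0.4, 0.1, -3.6]
grip_width: 0.0307
```

Call:
move_arm(moves=[{"x": 0,"y": 0,"z": 2,"spin": 0,"jaw": 0},{"x": 0,"y": 0,"z": 2,"spin": 0,"jaw": 0},{"x": 0,"y": 0,"z": 2,"spin": 0,"jaw": 0},{"x": 0,"y": 0,"z": 0,"spin": 0,"jaw": 0}], grip_force=25)

```text
time_s: 28.67
eef_pos: [0.5168, -0.1951, 0.0355]
orientation: [0.0, 0.977, -0.212, -0.0]
wrist_force: [0.1, 1.0, -3.3]
grip_width: 0.0302
```

Call:
move_arm(moves=[{"x": 0,"y": 0,"z": 1.5,"spin": 0,"jaw": 0},{"x": 0,"y": 0,"z": 1,"spin": 0,"jaw": 0},{"x": 0,"y": 0,"z": 0,"spin": 0,"jaw": 0}])

```text
time_s: 28.92
eef_pos: [0.5168, -0.1952, 0.0333]
orientation: [0.0, 0.977, -0.212, 0.0]
wrist_force: [1.2, 0.4, -2.5]
grip_width: 0.0301
```

```bash
python3 - <<'E'
from h import *
im,d,K,T=grab('side',32); crop(im,200,400,200,400,3,'pics/d32.png')
im,d,K,T=grab('wrist',32); crop(im,120,520,100,400,2,'pics/w32.png')
print(tool()[2]['wrist_force'],tool()[0])
E
```

```text
[ 0.69972329  0.19346313 -3.17706983] [ 0.51685086 -0.19520323  0.03339023]
```

View pics/d32.png

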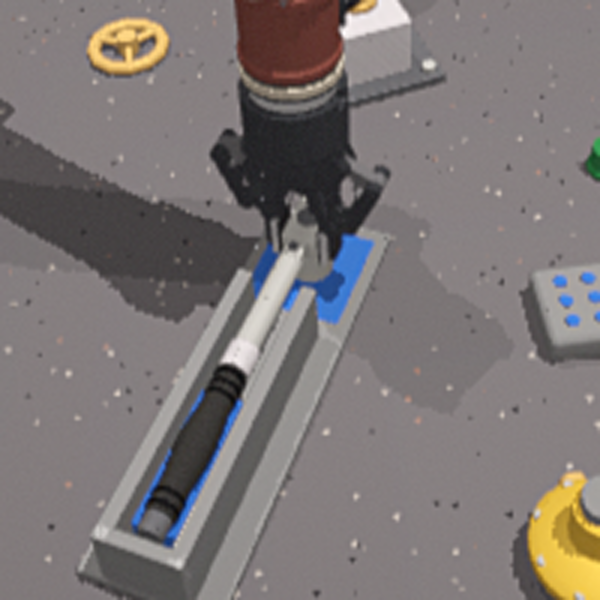

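View pics/w32.png

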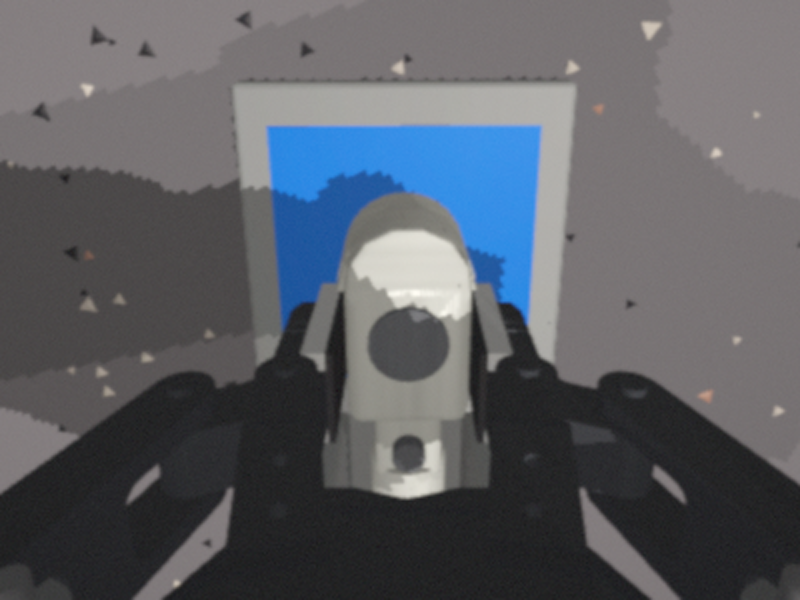

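Call:
move_arm(moves=[{"x": 0,"y": 0,"z": 1.5,"spin": 0,"jaw": 0},{"x": 0,"y": 0,"z": 0,"spin": 0,"jaw": 0}], grip_force=20)

```text
time_s: 29.18
eef_pos: [0.517, -0.1953, 0.0324]
orientation: [-0.0, 0.977, -0.212, 0.0]
wrist_force: [0.1, 0.9, 1.0]
grip_width: 0.0303
```

Call:
move_arm(moves=[{"x": 0,"y": 0,"z": 1.5,"spin": 0,"jaw": 0},{"x": 0,"y": 0,"z": 0,"spin": 0,"jaw": 0}])

```text
time_s: 29.35
eef_pos: [0.517, -0.1953, 0.0322]
orientation: [-0.001, 0.977, -0.212, 0.0]
wrist_force: [-2.4, 2.8, 10.6]
grip_width: 0.0306
```

Grounded on the slab (wrist force now upward). Opening.

Call:
move_arm(moves=[{"x": 0,"y": 0,"z": -1,"spin": 0,"jaw": 0.5},{"x": 0,"y": 0,"z": 0,"spin": 0,"jaw": 1},{"x": 0,"y": 0,"z": 0,"spin": 0,"jaw": 1},{"x": 0,"y": 0,"z": 0,"spin": 0,"jaw": 1},{"x": 0,"y": 0,"z": 0,"spin": 0,"jaw": 1},{"x": 0,"y": 0,"z": 0,"spin": 0,"jaw": 1},{"x": 0,"y": 0,"z": -10,"spin": 0,"jaw": 1},{"x": 0,"y": 0,"z": -25,"spin": 0,"jaw": 1},{"x": 0,"y": 0,"z": -35,"spin": 0,"jaw": 1},{"x": 0,"y": 0,"z": -35,"spin": 0,"jaw": 1},{"x": 0,"y": 0,"z": -35,"spin": 0,"jaw": 1},{"x": 0,"y": 0,"z": -20,"spin": 0,"jaw": 1},{"x": 0,"y": 0,"z": 0,"spin": 0,"jaw": 1},{"x": 0,"y": 0,"z": 0,"spin": 0,"jaw": 1},{"x": 0,"y": 0,"z": 0,"spin": 0,"jaw": 1}])

```text
time_s: 30.6
eef_pos: [0.5161, -0.1946, 0.1909]
orientation: [-0.0, 0.977, -0.212, -0.001]
wrist_force: [0.2, -0.1, -0.0]
grip_width: 0.0853
```

```bash
python3 - <<'E'
from h import *
im,d,K,T=grab('side',33); crop(im,200,400,200,400,3,'pics/d33.png'); a=(im,d,K,T)
im,d,K,T=grab('wrist',33); crop(im,220,420,150,300,4,'pics/w33.png')
print(tool()[2]['wrist_force'],tool()[0])
o=np.array([.5206,-.1893]);an=np.radians(-114.15);ex=np.array([np.cos(an),np.sin(an)]);ey=np.array([-ex[1],ex[0]])
def tr(p): q=p[:2]-o; return np.round([q@ex*1e3,q@ey*1e3,p[2]*1e3],1)
W=world(d,K,T)
hsv=cv2.cvtColor(im,cv2.COLOR_RGB2HSV)
m=(im.max(2)<90)&(W[...,2]>.055)&(W[...,2]<.075); m[:,:300]=0;m[:,345:]=0;m[:150]=0;m[230:]=0
n,l,st,c=cv2.connectedComponentsWithStats(m.astype(np.uint8)); 
for i in range(1,n):
    if st[i,4]>30: print('dark',c[i],st[i],tr(ray(*c[i],.064,K,T)))
W=world(*a[1:]); 
for x,y in [(302,205),(293,245),(275,280),(255,320),(238,355),(215,410),(195,450),(180,485)]:
    u,v=round(200+x/3),round(200+y/3); print(tr(np.median(W[v-1:v+2,u-1:u+2].reshape(-1,3),axis=0)))
E
```

```text
[-0.21830697 -0.36411999 -0.95327198] [ 0.51584886 -0.19458541  0.19005116]
dark [323.94117647 212.52941176] [321 210   7   7  34] [26.4 -0.1 64. ]
[-12.2  -9.6  62.2]
[30.2  0.2 63.1]
[61.6 -1.2 62.8]
[100.7  -0.5  62. ]
[130.6  -0.5  63.8]
[174.2   4.1  62.2]
[205.2   4.4  64.3]
[227.8   4.8  60.7]
```

View pics/d33.png

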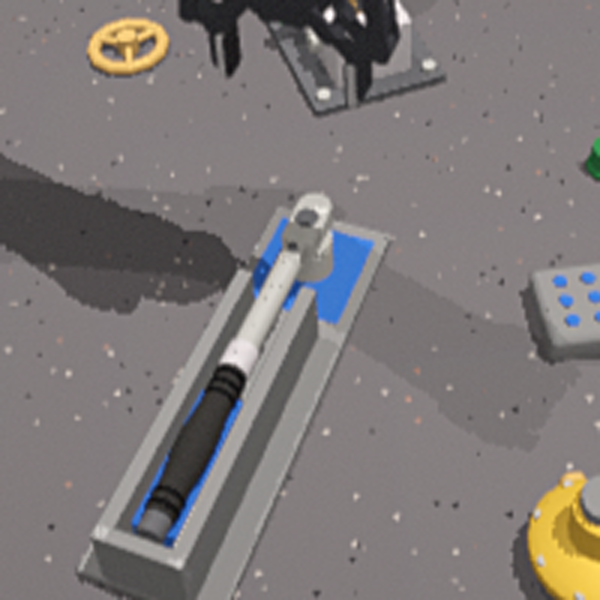

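View pics/w33.png

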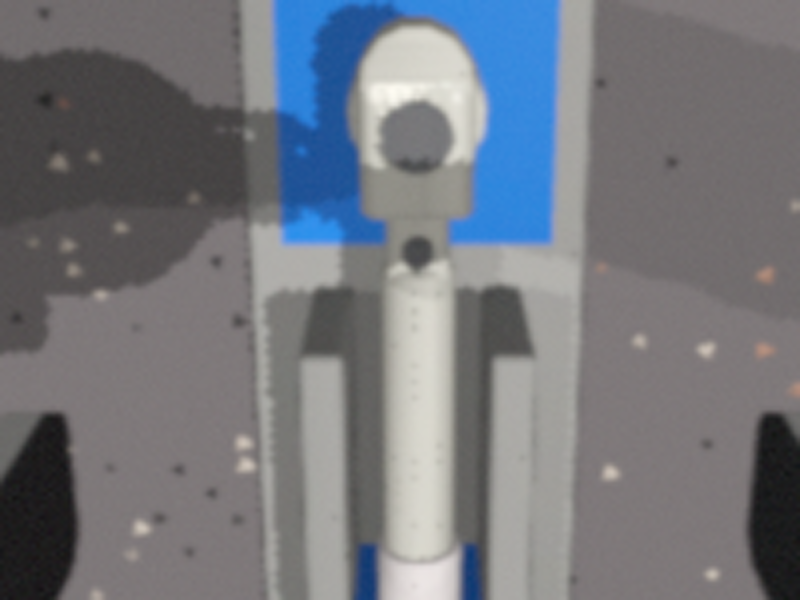

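```bash
python3 - <<'E'
from rig import env
print(env.close_job())
E
```

```text
the job is handed in; nothing more can be done
None
```

The plug is tightened to the click, the wrench is back in its tray, and the job was handed in at about 30.7 s of the 61 s allowed.

**What I did:**
- I lifted the wrench by its head and seated the socket fully on the plug's square head, with the mouth down on the flange.
- I let go, then caged the black grip loosely and pulled it clockwise. The pull rose to about 7 N, then fell to about 3.5 N while the head stayed still and the handle swung on. I took that as the click and stopped there.
- I eased the handle back until it sprang straight, lifted the wrench straight off by its head, and laid it back in the tray.

**Last checks:**
- **Wrench:** it lies level in the channel with its handle straight. It sits about 3.5 mm further towards the tray's open end than I found it, within the 12 mm allowed. Most points measured along it came out within about 1 mm of the tray's middle line, and the grip about 4–5 mm off in the side view, all inside the limit.
- **Robot:** it stood about 0.19 m up, touching nothing.
- **Other things:** I kept clear of them and saw nothing move in the pictures, but did not measure them again.

**What disagreed or could not be confirmed:**
- **Plug angle:** I could not read it directly. It turned about 0.24 rad by camera. Its starting angle came out at about 0.15 rad by camera but nearer 0.07 by the force. The final value is therefore roughly 0.31–0.39 rad, inside the 0.265–0.455 limits. While pulling, a rougher angle estimate had come closer to the upper limit, so I went by the force.
- **Handle break-over:** about 0.10–0.13 rad, judged from the grip's travel and the fall in force.

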